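# Load and start the deburring tumbler

### The job

Load the red tumbler: put every T-shaped weld coupon into its tub, and bring every white ceramic slug from the stock tray into the tub with the scoop (do not finger the slugs in the tray; one that has spilled elsewhere may be picked up by hand). Lay the emptied scoop back flat on its rubber mat, and once the tub is fully loaded push the recessed start button all the way down with the tip of the stylus, hold it a moment, let it spring back, and stand the stylus back in its holder. Do not touch the button with the fingers, and leave the black roll and the spray can where they are.

Things in the scene. Friction and masses are not known exactly. Their poses are not given: they have to be found in the camera images.
- tray: fixed sheet-steel stock tray, open at its -x end towards the robot (no sill). Floor 3 mm thick, 170 mm long (x from -85 to +85 mm), 130 mm wide (y) between upright side walls 42 mm high; the rear wall rises from the floor at x = +85 mm and leans back 26 degrees. Origin on the bench under the floor's centre, z up
- tumbler: fixed tumbling machine: a red square tub, 150 mm outside, open on top, rim 100 mm above the bench, walls 6 mm; on its -x (robot) side a grey control pod 74 (x) x 110 (y) x 40 mm high, centred 117 mm in -x from the tub's centre. Origin on the bench under the tub's centre, z up
- tub_floor (a point): centre of the tub's inner floor, 30 mm above the bench; the inside is 138 x 138 mm and 70 mm deep; axes as the tumbler's
- button_top (a point): centre of the top of the round black start button (diameter 20 mm), on the control pod, 25 mm to -y of the pod's middle. It is recessed 8 mm below the rim of a square grey guard collar (46 mm outside, 26 mm square bore, rim 58 mm above the bench), too narrow for fingers. It moves down with the button
- button (a joint): travel of the spring start button, 0 at rest (up) to 0.005 m fully down; it needs about 1.5 N to start moving and 4 N fully down, and springs back
- scoop: aluminium hand scoop, about 0.26 kg. Pan 106 (x) x 110 (y) mm outside, sheet 2 mm, flat floor, walls 40 mm high on both sides and at the back (-x), open at the front (+x). Behind the pan a straight wooden handle along x, 18 mm wide (y), 24 mm tall, from x = -143 to -57 mm, its middle 62 mm above the pan's underside. Origin at the centre of the pan's underside, x to the open front, z up
- scoop_mat: fixed black rubber mat, 270 (x) x 150 (y) x 3 mm, on which the scoop lives. Its origin, on the bench, is where the pan's centre belongs (the mat reaches from x = -180 to +90 mm), x the way the scoop points
- holder: fixed steel block 60 x 60 x 55 mm with a square well, 22 mm wide and 50 mm deep, in which the stylus stands. Origin on the bench under its centre
- stylus: push stylus, 60 g, standing upright in the holder: a steel tip rod 10 mm in diameter and 48 mm long, a collar 36 mm in diameter and 6 mm thick (48 to 54 mm above the tip) that rests on the holder's top, and above it a black square grip 18 x 18 mm, 60 mm tall (54 to 114 mm above the tip). Origin at the end of the tip, z towards the grip; in the holder the tip's end is 7 mm above the bench
- tape: bystander: loose black roll, 52 mm diameter, 25 mm high, on the bench between the robot and the machines
- spray: bystander: loose spray can, 54 mm diameter, 150 mm high, standing beyond the task's things
- coupon_a: welded T-shaped steel coupon: base plate 70 (x) x 46 (y) x 8 mm with an upright web 70 (x) x 8 (y) mm standing along its middle, top of the web 46 mm above the underside; about 0.25 kg, standing on its base on the bench beside the stylus holder. Origin at the centre of its underside, z up. One may be absent
- coupon_b: welded T-shaped steel coupon: base plate 70 (x) x 46 (y) x 8 mm with an upright web 70 (x) x 8 (y) mm standing along its middle, top of the web 46 mm above the underside; about 0.25 kg, standing on its base on the bench beside the stylus holder. Origin at the centre of its underside, z up. One may be absent
- slug0: white smooth glazed (slippery, friction about 0.25) ceramic tumbling slug: a pill-shaped rod 28 mm in diameter and 42 mm long over its round ends, about 35 g, lying on its side in the stock tray; it rolls. Origin at its centre, its axis is its y. Some slugs are absent in some runs
- slug1: white smooth glazed (slippery, friction about 0.25) ceramic tumbling slug: a pill-shaped rod 28 mm in diameter and 42 mm long over its round ends, about 35 g, lying on its side in the stock tray; it rolls. Origin at its centre, its axis is its y. Some slugs are absent in some runs
- slug2: white smooth glazed (slippery, friction about 0.25) ceramic tumbling slug: a pill-shaped rod 28 mm in diameter and 42 mm long over its round ends, about 35 g, lying on its side in the stock tray; it rolls. Origin at its centre, its axis is its y. Some slugs are absent in some runs
- slug3: white smooth glazed (slippery, friction about 0.25) ceramic tumbling slug: a pill-shaped rod 28 mm in diameter and 42 mm long over its round ends, about 35 g, lying on its side in the stock tray; it rolls. Origin at its centre, its axis is its y. Some slugs are absent in some runs
- slug4: white smooth glazed (slippery, friction about 0.25) ceramic tumbling slug: a pill-shaped rod 28 mm in diameter and 42 mm long over its round ends, about 35 g, lying on its side in the stock tray; it rolls. Origin at its centre, its axis is its y. Some slugs are absent in some runs
- slug5: white smooth glazed (slippery, friction about 0.25) ceramic tumbling slug: a pill-shaped rod 28 mm in diameter and 42 mm long over its round ends, about 35 g, lying on its side in the stock tray; it rolls. Origin at its centre, its axis is its y. Some slugs are absent in some runs
- slug6: white smooth glazed (slippery, friction about 0.25) ceramic tumbling slug: a pill-shaped rod 28 mm in diameter and 42 mm long over its round ends, about 35 g, lying on its side in the stock tray; it rolls. Origin at its centre, its axis is its y. Some slugs are absent in some runs
- slug7: white smooth glazed (slippery, friction about 0.25) ceramic tumbling slug: a pill-shaped rod 28 mm in diameter and 42 mm long over its round ends, about 35 g, lying on its side in the stock tray; it rolls. Origin at its centre, its axis is its y. Some slugs are absent in some runs
- slug8: white smooth glazed (slippery, friction about 0.25) ceramic tumbling slug: a pill-shaped rod 28 mm in diameter and 42 mm long over its round ends, about 35 g, lying on its side in the stock tray; it rolls. Origin at its centre, its axis is its y. Some slugs are absent in some runs
- slug9: white smooth glazed (slippery, friction about 0.25) ceramic tumbling slug: a pill-shaped rod 28 mm in diameter and 42 mm long over its round ends, about 35 g, lying on its side in the stock tray; it rolls. Origin at its centre, its axis is its y. Some slugs are absent in some runs
Not all that is in view belongs to the job. What is shaped like the coupon_a but purple or yellow is not meant.

How it is judged:
By the outcome, as a careful person would: the job done as asked, in the order asked, and still so for the second after the job is handed in, with the robot touching nothing.
Of coupon_a, coupon_b only 1 to 2 are there at a start; the rules pass over those that are not, and their reading is None.
Of slug0, slug1, slug2, slug3, slug4, slug5, slug6, slug7, slug8, slug9 only 7 to 10 are there at a start; the rules pass over those that are not, and their reading is None.
At some moment in a run one of scoop, coupon_a, coupon_b may be knocked a few centimetres aside while the robot is not near it.
It also fails if it takes over 200 s, if anything falls off the work surface, if the arm or the gripper's body presses on something with over 40 N, if the wrist force passes 120 N, or if a joint passes its speed limit or range.

### The arm

A 6-joint arm with a two-finger parallel gripper is mounted at the origin on the work surface. World frame = base frame: x ahead of the robot, y to its left, z up, the work surface at z = 0. Lengths are in m, angles in rad, forces in N, time in s.
With the tool pointing down it reaches from about 0.3 to 0.825 m from the base axis. Payload 5.4 kg.
Tool frame: the origin (TCP) lies on the centre line of the jaws, within the pads' length; the fingertips stand 11 mm ahead of it and the grasp point (between the pads) lies 8 mm behind it; z points along the fingers, y is the line along which they close (so a half turn about z gives the same grasp; the last joint's range is limited). The gripper opens to 92 mm and grips with 3 to 60 N. Pads are 20 mm wide; open, the fingers measure 128 mm over their backs; the gripper's body (75 mm by 189 mm) begins 69 mm behind the grasp point.
Start: joints at [-1.528, 0.158, 1.597, -0, 1.386, -0.21], TCP at [0.144, -0.557, 0.226] pointing down, gripper open.
Joint ranges: [-2.91, 2.91], [-0.94, 2.29], [0.18, 2.7], [-1.29, 4.43], [0.17, 2.64], [-3, 3]. Speed limits (rad/s): [2.57, 2.57, 3.14, 3.14, 3.14, 3.14].

### API

Orientations are given as a rotation vector (axis times angle).
In Python, from rig import manip gives the robot as it stands. The module is installed in compiled form; this text tells all that it offers.
- The arm moves only by the tool move_arm, never from a script. Its argument "targets" is a list of rows, each an object of numbers: "hand": the opening, from -1 (shut) to 1 (fully open); "x", "y", "z": the shift along the world's x, y, z scaled (see below); "roll": the turn about the world's z scaled (see below). A call has 1 to 8 rows; each row is the pose to reach, as a shift and turn from the pose commanded when the call began; what a row does not reach only later rows make up. The controller multiplies each number of a shift by 250 mm and each number of a turn by 0.5 rad. A row lasts 1/10 s, in which the tool goes at most 50 mm and 8.59 degrees, less where a joint would pass 70% of its speed; a pose out of reach is approached as far as the arm can. A call with a number of a shift or a turn outside -1 to 1 is refused whole. A call with a gripper value outside its range is refused whole. The fingers move at their own pace and stop on an object; the grip force is fixed at half the most. Time passes only in rows, so rows that repeat a pose let the fingers close. It gives the time, the measured TCP pose, the force, the opening and the grip force at its end, in the units of the state.
- manip.read_state(): the state, without advancing time (a new reading comes with each control period).
- manip.get_image(name): name is "scene" or "top" or "wrist"; returns (picture, depth): 400x640x3 uint8, red, green, blue; 400x640 float32, m along the optical axis (not along the pixel's ray), 0 where there is no reading.
- manip.camera_info(name): a dict with "intrinsics" (3x3 intrinsics, pixels), "world_from_camera" (4x4, takes a point from camera to world coordinates). Camera axes: x right, y down, z forward; pixel columns grow to the right and rows downward; lengths in m; the calibration is good to about 2 mm. A picture is of the moment at which its call begins: read the wrist's pose just before it. camera_info takes no time and is no camera call; for the wrist camera it gives the pose at the moment of the call.
- manip.close_job(): hands the job in; it is judged then, once.
Trained networks look in the newest picture that a camera, given by its name, has taken for a name from the list of things; names that differ only in an ending like _2 or _b are one class to them, and where a whole thing is asked for, a point or a joint stands for the part that bears it (a point fixed in the world has none). Each returns a list of dicts, best first, with "confidence" (0 to 1); they miss things now and then, are a little off and sometimes report something else, mostly with a low value. They report only what shows in the picture. A call takes as long as a camera call. They do not tell look-alikes from the thing itself.
- manip.spot_in(camera, label): "extent" ([centre column, centre row, width, height] in pixels, round what is visible of it).
- manip.silhouettes(camera, label): "mask" (400x640 bool, what is visible of it) and "extent" ([centre column, centre row, width, height] in pixels, round what is visible of it).
The state is a dict: "clock": time; "qpos": joint angles; "joint_vel": joint speeds; "effort": joint torques, N m; "tool_pos": TCP position; "ee_rot": TCP orientation; "wrist_force": force on the tool from outside, world axes, zero at the start; "wrist_torque": the same for the moment, N m; "grip_width": opening from 0.0 (shut) to 1.0 (fully open); "grip_force": force on a finger pad.
Only numpy, scipy, OpenCV 4.12 (cv2) and the standard library are available. Lean on these libraries where they do the work, as an engineer would, in place of code of your own. Each camera call takes 0.05 s, during which the arm holds its last target. There are 200 camera calls.

## Working session

There is one attempt and no reset: what is moved stays moved. The work goes in short steps, Python scripts to look and compute and a tool call to move; the robot and the scene stay as the last step left them, time stands still between calls to the robot, and variables do not carry over. Pictures are saved under pics/ and viewed, at most 14 in all, crops included, and the job is handed in when it is done.

Besides the shell and the picture viewer there is one more tool, called after "Emit:" in YAML: its name, and indented under it one key for each argument. move_arm: Moves the arm, as the interface text tells. Shifts and turns lie within -1 to 1; 1 stands for 250 mm of shift or 0.5 rad of turn. Its arguments: {"type":"object","properties":{"targets":{"type":"array"}},"required":["targets"]}

```bash
mkdir -p pics
python3 - <<'E'
from rig import manip
import cv2,numpy as np
for n in ["scene","top"]:
    p,d=manip.get_image(n); cv2.imwrite(f"pics/{n}0.png",p[:,:,::-1]); np.save(f"{n}0.npy",d)
    c=manip.camera_info(n); print(n,np.round(c["intrinsics"],1).tolist(),np.round(c["world_from_camera"],3).tolist())
s=manip.read_state(); print({k:np.round(v,3).tolist() for k,v in s.items()})
E
```

```text
scene [[389.5, 0.0, 315.5], [0.0, 389.5, 202.1], [0.0, 0.0, 1.0]] [[-0.641, 0.593, -0.487, 1.052], [0.768, 0.49, -0.413, 0.449], [-0.006, -0.639, -0.769, 0.827], [0.0, 0.0, 0.0, 1.0]]
top [[410.8, 0.0, 312.7], [0.0, 410.8, 196.8], [0.0, 0.0, 1.0]] [[-0.031, -0.992, 0.126, 0.428], [-0.999, 0.028, -0.027, 0.048], [0.023, -0.127, -0.992, 1.143], [0.0, 0.0, 0.0, 1.0]]
{'clock': 0.1, 'qpos': [-1.528, 0.159, 1.598, 0.0, 1.386, -0.21], 'joint_vel': [0.001, -0.001, -0.004, -0.002, 0.001, 0.0], 'effort': [0.001, -38.65, -32.296, 0.07, 0.034, -0.0], 'tool_pos': [0.144, -0.556, 0.225], 'ee_rot': [-3.115, -0.396, -0.0], 'wrist_force': [-0.039, -0.852, -0.255], 'wrist_torque': [0.019, -0.034, -0.039], 'grip_force': 0.0, 'grip_width': 1.003}
```

View pics/top0.png

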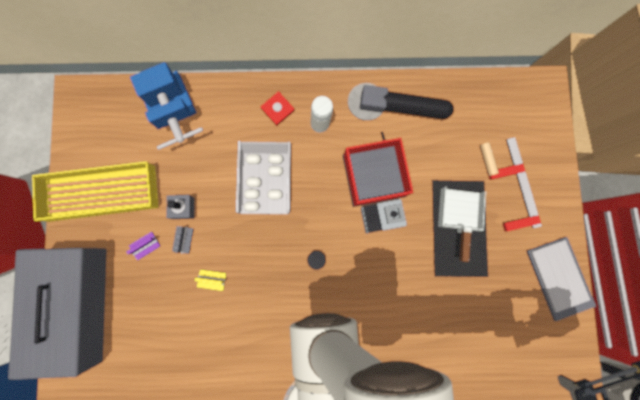

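View pics/scene0.png

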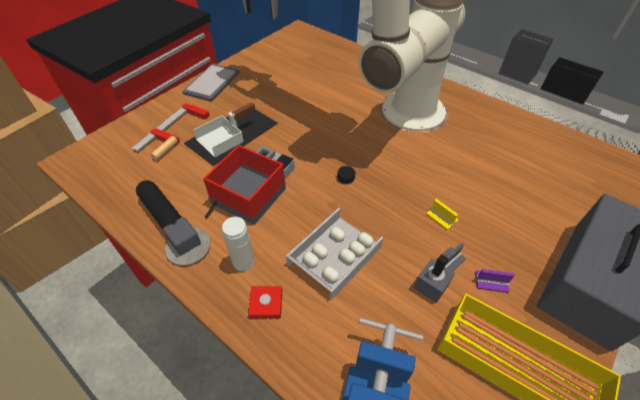

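The top view shows: tray (265,178) with 7 slugs, tub (378,172) and pod with button (393,214), scoop on its mat (461,210) with handle toward the robot, holder and stylus (180,205), one grey coupon (183,240), purple and yellow decoys, and the tape roll (317,260). The scene view agrees.

```bash
cat > h.py <<'E'
from rig import manip
import cv2,numpy as np
def cloud(d,cam):
    "world points HxWx3 (nan where no depth)"
    c=manip.camera_info(cam); K=np.array(c["intrinsics"]); T=np.array(c["world_from_camera"])
    v,u=np.mgrid[:400,:640]; z=np.where(d>0,d,np.nan)
    P=np.stack([(u-K[0,2])/K[0,0]*z,(v-K[1,2])/K[1,1]*z,z],-1)
    return P@T[:3,:3].T+T[:3,3]
def rect(P):
    "oriented rectangle of xy points: centre, sizes, angle deg of the long side"
    (c,s,a)=cv2.minAreaRect(P[:,:2].astype(np.float32)*1000)
    if s[0]<s[1]: s=s[::-1]; a+=90
    return np.round(c,1).tolist(),np.round(s,1).tolist(),round((a+90)%180-90,1)
def segs(cam,label,img=True,minc=.3):
    "world points of every detection"
    P=cloud(segs.d[cam],cam)
    out=[]
    for m in manip.silhouettes(cam,label):
        if m["confidence"]<minc: continue
        q=P[m["mask"]]; q=q[~np.isnan(q[:,0])]; out.append((m["confidence"],np.round(m["extent"]),q,m["mask"]))
    return out
segs.d={}
def snap(cam,save=None):
    p,d=manip.get_image(cam); segs.d[cam]=d
    if save: cv2.imwrite(f"pics/{save}.png",p[:,:,::-1])
    return p,d
E
python3 - <<'E'
from h import *
for cam in ["top","scene"]:
    snap(cam)
    for l in ["tray","tumbler","scoop","scoop_mat","holder","stylus","coupon_a","slug0","button_top","tape","spray"]:
        for c,e,q,m in segs(cam,l):
            z=np.percentile(q[:,2],[2,50,98])*1000
            top=q[q[:,2]>z[2]/1000-.008]
            print(cam,l,round(c,2),e,"z",z.round(),"all",rect(q),"top",rect(top), "med",np.round(np.median(q,0)*1000)[:2])
E
```

```text
top tray 0.73 [264. 177.  54.  72.] z [ 0.  6. 45.] all ([628.6, 152.2], [194.1, 142.8], -2.3) top ([629.3, 152.8], [191.5, 142.7], -1.7) med [635. 152.]
top tumbler 0.68 [376. 183.  74.  99.] z [  5.  36. 102.] all ([605.0, -171.6], [256.9, 180.2], 8.7) top ([628.1, -153.9], [151.5, 150.7], -80.8) med [ 607. -162.]
top scoop 0.95 [460. 225.  48.  74.] z [ 1.  7. 80.] all ([484.8, -382.8], [200.0, 112.5], -8.7) top ([430.7, -374.8], [88.2, 19.4], -8.5) med [ 516. -384.]
top scoop_mat 0.82 [460. 229.  59.  96.] z [-1.  4.  9.] all ([476.0, -390.3], [269.0, 156.0], -2.0) top ([475.9, -389.0], [268.8, 153.4], -2.1) med [ 426. -372.]
top holder 0.78 [182. 207.  32.  25.] z [ 1. 55. 63.] all ([554.8, 376.3], [65.0, 62.4], 0.3) top ([551.7, 376.7], [59.7, 58.6], 88.1) med [544. 360.]
top stylus 0.67 [176. 207.  19.  18.] z [ 58.  80. 125.] all ([550.2, 376.0], [38.7, 32.0], -49.1) top ([552.3, 374.6], [17.7, 15.6], -89.7) med [550. 369.]
top coupon_a 0.95 [141. 246.  30.  27.] z [ 6. 12. 50.] all ([452.3, 480.9], [71.6, 45.2], -59.4) top ([453.0, 480.1], [68.5, 9.1], -59.2) med [450. 478.]
[... 4098 characters left out ...]
.9], [36.5, 22.2], 78.9) top ([590.3, 186.9], [34.1, 20.9], 78.9) med [593. 189.]
scene slug0 0.55 [346. 258.  17.  13.] z [15. 27. 33.] all ([622.6, 181.2], [38.0, 25.0], 80.8) top ([620.6, 181.2], [34.7, 23.8], -82.0) med [626. 183.]
scene tape 0.53 [238. 243.  33.  49.] z [ 13. 115. 152.] all ([763.6, -45.6], [145.0, 61.5], 63.2) top ([788.1, -9.0], [48.9, 46.0], 77.6) med [796.   9.]
scene spray 0.9 [238. 244.  33.  52.] z [  8. 112. 152.] all ([786.0, -52.1], [143.7, 55.4], 88.2) top ([787.2, -8.8], [49.0, 47.9], 77.6) med [797.   8.]
scene spray 0.73 [454. 260.  25.  26.] z [ 5. 10. 48.] all ([488.3, 373.6], [111.3, 44.9], -9.5) top ([489.8, 377.1], [112.7, 13.7], -1.0) med [461. 383.]
```

Emit:
move_arm:
  targets:
    - {"x":1,"y":1,"z":0,"roll":0,"hand":0}
    - {"x":1,"y":1,"z":0,"roll":0,"hand":0}
    - {"x":1,"y":1,"z":0,"roll":0,"hand":0}
    - {"x":1,"y":1,"z":0,"roll":0,"hand":0}
    - {"x":1,"y":1,"z":0,"roll":0,"hand":0}
    - {"x":1,"y":1,"z":0,"roll":0,"hand":0}
    - {"x":1,"y":1,"z":0,"roll":0,"hand":0}
    - {"x":1,"y":1,"z":0,"roll":0,"hand":0}

```text
clock: 2.1
tool_pos: [0.3968, -0.3028, 0.2258]
ee_rot: [-3.114, -0.406, -0.002]
wrist_force: [-0.4, -1.0, -0.2]
grip_width: 0.499
grip_force: 0.0
```

Emit:
move_arm:
  targets:
    - {"x":0,"y":1,"z":0,"roll":-0.4,"hand":0}
    - {"x":0,"y":1,"z":0,"roll":-0.4,"hand":0}
    - {"x":0,"y":1,"z":0,"roll":-0.4,"hand":0}
    - {"x":0,"y":1,"z":0,"roll":-0.4,"hand":0}
    - {"x":0,"y":1,"z":0,"roll":-0.4,"hand":0}
    - {"x":0,"y":1,"z":0,"roll":-0.4,"hand":0}

```text
clock: 2.7
tool_pos: [0.3933, -0.0526, 0.2256]
ee_rot: [-3.139, -0.094, -0.001]
wrist_force: [-0.4, -0.7, 0.5]
grip_width: 0.499
grip_force: 0.0
```

Emit:
move_arm:
  targets:
    - {"x":0,"y":1,"z":0,"roll":-0.455,"hand":0}
    - {"x":0,"y":1,"z":0,"roll":-0.455,"hand":0}
    - {"x":0,"y":1,"z":0,"roll":-0.455,"hand":0}
    - {"x":0,"y":1,"z":0,"roll":-0.455,"hand":0}
    - {"x":0,"y":1,"z":0,"roll":-0.455,"hand":0}
    - {"x":0,"y":1,"z":0,"roll":-0.455,"hand":0}

```text
clock: 3.3
tool_pos: [0.3938, 0.1958, 0.2257]
ee_rot: [-3.129, 0.268, -0.0]
wrist_force: [0.9, -0.2, 0.7]
grip_width: 0.5
grip_force: 0.0
```

Emit:
move_arm:
  targets:
    - {"x":0.286,"y":0.74,"z":0,"roll":0,"hand":0}
    - {"x":0.286,"y":0.74,"z":0,"roll":0,"hand":0}
    - {"x":0.286,"y":0.74,"z":0,"roll":0,"hand":0}
    - {"x":0.286,"y":0.74,"z":0,"roll":0,"hand":0}
    - {"x":0.286,"y":0.74,"z":-0.3,"roll":0,"hand":0}
    - {"x":0.286,"y":0.74,"z":-0.3,"roll":0,"hand":0}
    - {"x":0.286,"y":0.74,"z":-0.3,"roll":0,"hand":0}

```text
clock: 4.0
tool_pos: [0.4638, 0.3751, 0.1454]
ee_rot: [3.124, -0.276, -0.012]
wrist_force: [-0.1, -0.4, -0.1]
grip_width: 0.505
grip_force: 0.0
```

Run:
```python
from h import *
print(np.round(manip.read_state()["tool_pos"],4))
snap("wrist","w1")
for l in ["coupon_a","stylus","holder"]:
    for c,e,q,m in segs("wrist",l):
        z=np.percentile(q[:,2],[2,50,98])*1000; top=q[q[:,2]>z[2]/1000-.008]
        print(l,round(c,2),e,"z",z.round(),"all",rect(q),"top",rect(top))
```

```text
[0.4638 0.3751 0.1454]
coupon_a 0.94 [432. 279.  72.  53.] z [ 5. 15. 49.] all ([396.7, 302.5], [199.9, 41.2], 33.9) top ([413.6, 313.9], [161.9, 28.1], 29.1)
coupon_a 0.62 [212. 220.  86.  88.] z [ 9. 11. 50.] all ([449.3, 489.8], [94.2, 45.8], -59.3) top ([454.6, 480.5], [69.7, 8.2], -59.5)
coupon_a 0.57 [318. 192.  52.  91.] z [ 4. 11. 49.] all ([465.2, 378.8], [78.8, 48.3], -8.6) top ([468.0, 378.3], [69.3, 8.0], -9.9)
stylus 0.66 [298.  86.  51.  58.] z [ 61. 125. 128.] all ([556.1, 377.4], [37.3, 37.0], -24.0) top ([555.1, 376.5], [18.1, 17.9], 86.3)
holder 0.6 [294.  84.  98. 108.] z [61. 62. 64.] all ([557.8, 383.0], [74.8, 73.5], 0.5) top ([556.6, 379.6], [60.2, 59.9], -89.6)
```

View pics/w1.png

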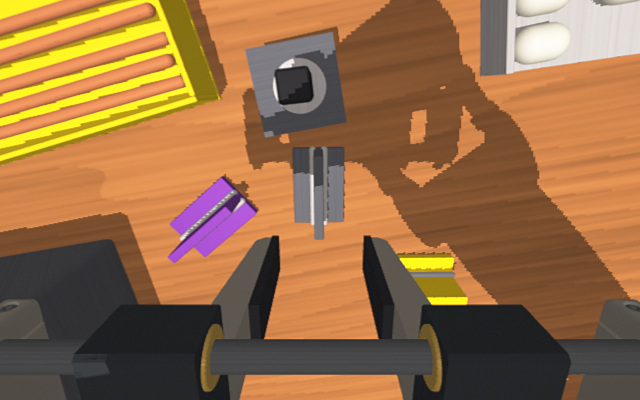

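The wrist view shows the grey coupon straight ahead at (318,192), with its web along the image's vertical between the open fingers, and the stylus in its holder at (295,85).

Emit:
move_arm:
  targets:
    - {"x":0.004,"y":0.002,"z":-0.2,"roll":0,"hand":0}
    - {"x":0.004,"y":0.002,"z":-0.4,"roll":0,"hand":0}
    - {"x":0.004,"y":0.002,"z":-0.496,"roll":0,"hand":0}
    - {"x":0.004,"y":0.002,"z":-0.496,"roll":0,"hand":0}
    - {"x":0.004,"y":0.002,"z":-0.496,"roll":0,"hand":-1}
    - {"x":0.004,"y":0.002,"z":-0.496,"roll":0,"hand":-1}
    - {"x":0.004,"y":0.002,"z":-0.496,"roll":0,"hand":-1}
    - {"x":0.004,"y":0.002,"z":-0.496,"roll":0,"hand":-1}

```text
clock: 5.0
tool_pos: [0.4674, 0.3794, 0.0284]
ee_rot: [-3.128, 0.274, -0.004]
wrist_force: [0.8, -0.3, 0.3]
grip_width: 0.175
grip_force: 0.0
```

Emit:
move_arm:
  targets:
    - {"x":0,"y":0,"z":0,"roll":0,"hand":-1}
    - {"x":0,"y":0,"z":0,"roll":0,"hand":-1}
    - {"x":0,"y":0,"z":0,"roll":0,"hand":-1}
    - {"x":0,"y":0,"z":0.2,"roll":0,"hand":-1}
    - {"x":0,"y":0,"z":0.4,"roll":0,"hand":-1}
    - {"x":0,"y":0,"z":0.6,"roll":0,"hand":-1}
    - {"x":0,"y":0,"z":0.6,"roll":0,"hand":-1}

```text
clock: 5.7
tool_pos: [0.4706, 0.3814, 0.1854]
ee_rot: [-3.121, 0.273, -0.02]
wrist_force: [1.8, 0.3, -0.6]
grip_width: 0.086
grip_force: 30.0
```

Emit:
move_arm:
  targets:
    - {"x":0.2,"y":-1,"z":0,"roll":0.953,"hand":-1}
    - {"x":0.2,"y":-1,"z":0,"roll":0.953,"hand":-1}
    - {"x":0.2,"y":-1,"z":0,"roll":0.953,"hand":-1}
    - {"x":0.2,"y":-1,"z":0,"roll":0.953,"hand":-1}
    - {"x":0.2,"y":-1,"z":0,"roll":0.953,"hand":-1}
    - {"x":0.2,"y":-1,"z":0,"roll":0.953,"hand":-1}

```text
clock: 6.3
tool_pos: [0.5163, 0.1249, 0.1754]
ee_rot: [3.106, 0.466, -0.002]
wrist_force: [-0.2, 0.3, -1.4]
grip_width: 0.085
grip_force: 30.0
```

Run:
```python
from h import *
for cam in ["top","scene"]:
    p,d=snap(cam); P=cloud(d,cam); r=p.astype(int)
    m=(r[...,0]>90)&(r[...,1]<60)&(r[...,2]<60)&(P[...,2]>.085)&(P[...,2]<.11)&(abs(P[...,0]-.63)<.12)&(abs(P[...,1]+.155)<.12)
    q=P[m]; print(cam,len(q),rect(q),np.median(q[:,2]))
```

```text
top 319 ([625.1, -152.0], [146.4, 145.3], -80.9) 0.09595093926747644
scene 924 ([631.2, -154.6], [152.7, 151.9], -80.7) 0.0959278279410764
```

Emit:
move_arm:
  targets:
    - {"x":0.296,"y":-1,"z":0,"roll":0.953,"hand":-1}
    - {"x":0.296,"y":-1,"z":0,"roll":0.953,"hand":-1}
    - {"x":0.296,"y":-1,"z":0,"roll":0.953,"hand":-1}
    - {"x":0.296,"y":-1,"z":0,"roll":0.953,"hand":-1}
    - {"x":0.296,"y":-1,"z":0,"roll":0.953,"hand":-1}
    - {"x":0.296,"y":-1,"z":0,"roll":0.953,"hand":-1}

```text
clock: 7.0
tool_pos: [0.5909, -0.1237, 0.1757]
ee_rot: [2.908, 1.189, -0.001]
wrist_force: [-0.3, -0.1, -2.6]
grip_width: 0.084
grip_force: 30.0
```

Emit:
move_arm:
  targets:
    - {"x":0,"y":-0.154,"z":0,"roll":0.953,"hand":-1}
    - {"x":0,"y":-0.154,"z":0,"roll":0.953,"hand":-1}
    - {"x":0,"y":-0.154,"z":0,"roll":0.953,"hand":-1}
    - {"x":0,"y":-0.154,"z":0,"roll":0.953,"hand":-1}
    - {"x":0,"y":-0.154,"z":0,"roll":0.953,"hand":-1}

```text
clock: 7.5
tool_pos: [0.5903, -0.1583, 0.1759]
ee_rot: [-2.543, -1.842, 0.0]
wrist_force: [0.3, 0.5, -2.8]
grip_width: 0.084
grip_force: 30.0
```

Emit:
move_arm:
  targets:
    - {"x":0,"y":0,"z":0,"roll":0.953,"hand":-1}
    - {"x":0,"y":0,"z":0,"roll":0.953,"hand":-1}
    - {"x":0,"y":0,"z":0,"roll":0.953,"hand":-1}
    - {"x":0,"y":0,"z":0,"roll":0.953,"hand":-1}
    - {"x":0,"y":0,"z":0,"roll":0.953,"hand":-1}
    - {"x":0,"y":0,"z":0,"roll":0.953,"hand":-1}

```text
clock: 8.1
tool_pos: [0.5903, -0.1593, 0.1765]
ee_rot: [-2.04, -2.389, -0.0]
wrist_force: [-0.4, 0.0, -2.8]
grip_width: 0.088
grip_force: 30.0
```

Emit:
move_arm:
  targets:
    - {"x":0,"y":0,"z":-0.2,"roll":0,"hand":-1}
    - {"x":0,"y":0,"z":-0.36,"roll":0,"hand":-1}
    - {"x":0,"y":0,"z":-0.44,"roll":0,"hand":-1}
    - {"x":0,"y":0,"z":-0.47,"roll":0,"hand":-1}
    - {"x":0,"y":0,"z":-0.474,"roll":0,"hand":-1}
    - {"x":0,"y":0,"z":-0.474,"roll":0,"hand":-1}

```text
clock: 8.7
tool_pos: [0.591, -0.1599, 0.0588]
ee_rot: [2.037, 2.39, 0.001]
wrist_force: [-0.1, 0.0, -1.4]
grip_width: 0.083
grip_force: 30.0
```

Emit:
move_arm:
  targets:
    - {"x":0,"y":0,"z":0,"roll":0,"hand":-0.65}
    - {"x":0,"y":0,"z":0,"roll":0,"hand":-0.65}
    - {"x":0,"y":0,"z":0,"roll":0,"hand":-0.65}
    - {"x":0,"y":0,"z":0,"roll":0,"hand":-0.65}
    - {"x":0,"y":0,"z":0.1,"roll":0,"hand":-0.65}
    - {"x":0,"y":0,"z":0.3,"roll":0,"hand":-0.65}
    - {"x":0,"y":0,"z":0.5,"roll":0,"hand":-0.65}
    - {"x":0,"y":0,"z":0.6,"roll":0,"hand":-0.65}

```text
clock: 9.5
tool_pos: [0.5922, -0.1606, 0.2138]
ee_rot: [2.032, 2.387, 0.003]
wrist_force: [1.1, 0.0, 0.1]
grip_width: 0.171
grip_force: 0.0
```

Emit:
move_arm:
  targets:
    - {"x":-0.55,"y":-0.2,"z":0,"roll":-0.939,"hand":-0.65}
    - {"x":-0.55,"y":-0.2,"z":0,"roll":-0.939,"hand":-0.65}
    - {"x":-0.55,"y":-0.2,"z":0,"roll":-0.939,"hand":-0.65}
    - {"x":-0.55,"y":-0.2,"z":0,"roll":-0.939,"hand":-0.65}
    - {"x":-0.55,"y":-0.2,"z":0,"roll":-0.939,"hand":-0.65}

```text
clock: 10.0
tool_pos: [0.4526, -0.2101, 0.2085]
ee_rot: [2.537, 1.851, 0.001]
wrist_force: [0.6, -0.4, -0.2]
grip_width: 0.177
grip_force: 0.0
```

Emit:
move_arm:
  targets:
    - {"x":0,"y":0,"z":0,"roll":-0.939,"hand":0.3}
    - {"x":0,"y":0,"z":0,"roll":-0.939,"hand":0.3}
    - {"x":0,"y":0,"z":0,"roll":-0.939,"hand":0.3}
    - {"x":0,"y":0,"z":0,"roll":-0.939,"hand":0.3}
    - {"x":0,"y":0,"z":0,"roll":-0.939,"hand":0.3}

```text
clock: 10.5
tool_pos: [0.4537, -0.2095, 0.2083]
ee_rot: [2.895, 1.219, 0.001]
wrist_force: [-0.6, 0.2, 0.5]
grip_width: 0.586
grip_force: 0.0
```

Emit:
move_arm:
  targets:
    - {"x":0,"y":0,"z":0,"roll":-0.939,"hand":0.3}
    - {"x":0,"y":0,"z":0,"roll":-0.939,"hand":0.3}
    - {"x":0,"y":0,"z":0,"roll":-0.939,"hand":0.3}
    - {"x":0,"y":0,"z":0,"roll":-0.939,"hand":0.3}
    - {"x":0,"y":0,"z":0,"roll":-0.939,"hand":0.3}

```text
clock: 11.0
tool_pos: [0.4531, -0.2096, 0.2081]
ee_rot: [3.1, 0.512, 0.0]
wrist_force: [-0.5, 0.1, -0.3]
grip_width: 0.651
grip_force: 0.0
```

Emit:
move_arm:
  targets:
    - {"x":0,"y":-0.4,"z":0,"roll":-0.939,"hand":0.3}
    - {"x":0,"y":-0.4,"z":0,"roll":-0.939,"hand":0.3}
    - {"x":0,"y":-0.4,"z":0,"roll":-0.939,"hand":0.3}
    - {"x":0,"y":-0.4,"z":0,"roll":-0.939,"hand":0.3}
    - {"x":0,"y":-0.4,"z":0,"roll":-0.939,"hand":0.3}

```text
clock: 11.5
tool_pos: [0.4529, -0.3092, 0.208]
ee_rot: [-3.133, 0.222, 0.0]
wrist_force: [-0.8, -0.4, -0.5]
grip_width: 0.647
grip_force: 0.0
```

Run:
```python
from h import *
s=manip.read_state(); print(np.round(s["tool_pos"],4),s["clock"])
for cam in ["wrist","scene","top"]:
    p,d=snap(cam,"t2" if cam=="top" else None); 
    for l in ["scoop","scoop_mat","coupon_a"]:
        for c,e,q,m in segs(cam,l)[:3]:
            z=np.percentile(q[:,2],[2,50,98])*1000; top=q[q[:,2]>z[2]/1000-.008]
            print(cam,l,round(c,2),e,"z",z.round(),"all",rect(q),"top",rect(top))
```

```text
[ 0.4529 -0.3092  0.208 ] 11.5
wrist scoop 0.7 [402. 137. 131. 221.] z [ 3.  5. 77.] all ([486.9, -393.5], [197.5, 126.1], -8.3) top ([434.7, -365.1], [85.8, 43.0], -8.7)
wrist scoop_mat 0.92 [389. 129. 158. 258.] z [1. 3. 4.] all ([475.9, -391.0], [274.7, 153.6], -2.4) top ([475.9, -391.0], [274.7, 153.6], -2.4)
wrist scoop_mat 0.31 [123.  96. 247. 188.] z [ 10.  42. 100.] all ([556.1, -117.2], [243.2, 177.1], 84.4) top ([584.2, -161.7], [150.8, 60.5], -80.9)
wrist coupon_a 0.82 [128.  53. 109.  74.] z [35. 41. 77.] all ([589.7, -160.1], [74.1, 55.4], -88.4) top ([577.7, -161.6], [70.9, 35.7], -81.5)
wrist coupon_a 0.68 [195. 133.  27.  27.] z [39. 49. 51.] all ([517.7, -199.3], [25.7, 21.4], -77.9) top ([517.1, -199.6], [22.2, 19.4], 80.6)
scene scoop 0.66 [224. 132.  62.  56.] z [ 3. 20. 78.] all ([469.7, -394.1], [249.4, 132.5], 3.9) top ([435.3, -377.8], [86.9, 23.7], -7.8)
scene scoop_mat 0.98 [228. 137.  92.  53.] z [-1.  3.  7.] all ([481.3, -348.6], [271.3, 246.2], -2.1) top ([481.3, -348.6], [271.3, 246.2], -2.1)
scene scoop_mat 0.64 [337. 234.  17.  19.] z [15. 27. 33.] al
[... 647 characters left out ...]
p scoop 0.96 [461. 221.  45.  62.] z [ 1.  6. 65.] all ([520.6, -371.2], [174.9, 121.5], -36.4) top ([452.2, -321.7], [119.6, 13.6], 57.5)
top scoop_mat 0.82 [459. 230.  60.  95.] z [-1.  4.  8.] all ([477.7, -388.9], [267.8, 152.7], -2.4) top ([477.3, -388.9], [267.3, 152.5], -2.5)
top coupon_a 0.94 [376. 190.  24.  20.] z [34. 41. 79.] all ([590.0, -158.3], [73.3, 45.0], -81.8) top ([590.1, -156.2], [64.4, 8.3], -81.6)
top coupon_a 0.89 [144. 247.  27.  26.] z [ 1. 12. 50.] all ([450.8, 484.1], [79.3, 50.9], -59.0) top ([453.0, 480.1], [68.8, 9.0], -59.3)
top coupon_a 0.64 [208. 280.  28.  18.] z [ 5. 11. 50.] all ([355.6, 301.0], [74.4, 45.9], 79.4) top ([355.2, 298.9], [68.9, 8.0], 80.0)
```

Emit:
move_arm:
  targets:
    - {"x":0,"y":-0.28,"z":0,"roll":0,"hand":0.3}
    - {"x":0,"y":-0.28,"z":-0.15,"roll":0,"hand":0.3}
    - {"x":0,"y":-0.28,"z":-0.35,"roll":0,"hand":0.3}
    - {"x":0,"y":-0.28,"z":-0.5,"roll":0,"hand":0.3}
    - {"x":0,"y":-0.28,"z":-0.6,"roll":0,"hand":0.3}
    - {"x":0,"y":-0.28,"z":-0.6,"roll":0,"hand":0.3}
    - {"x":0,"y":-0.28,"z":-0.6,"roll":0,"hand":-1}
    - {"x":0,"y":-0.28,"z":-0.6,"roll":0,"hand":-1}

```text
clock: 12.9
tool_pos: [0.454, -0.3811, 0.0605]
ee_rot: [3.13, -0.23, 0.004]
wrist_force: [0.1, -0.8, -0.0]
grip_width: 0.497
grip_force: 0.0
```

Emit:
move_arm:
  targets:
    - {"x":0,"y":0,"z":0,"roll":0,"hand":-1}
    - {"x":0,"y":0,"z":0,"roll":0,"hand":-1}
    - {"x":0,"y":0,"z":0,"roll":0,"hand":-1}
    - {"x":0,"y":0,"z":0.05,"roll":0,"hand":-1}
    - {"x":0,"y":0,"z":0.2,"roll":0,"hand":-1}
    - {"x":0,"y":0,"z":0.4,"roll":0,"hand":-1}
    - {"x":0,"y":0,"z":0.6,"roll":0,"hand":-1}
    - {"x":0,"y":0,"z":0.6,"roll":0,"hand":-1}

```text
clock: 13.7
tool_pos: [0.4558, -0.3833, 0.2178]
ee_rot: [3.122, -0.229, 0.017]
wrist_force: [1.4, -0.5, -2.0]
grip_width: 0.195
grip_force: 30.0
```

```bash
cat >> h.py <<'E'
def scoop_pitch(cam="scene"):
    "fit the pan floor plane and report its tilt in the hand's frame; nose-down positive"
    snap(cam)
    for c,e,q,m in segs(cam,"scoop")[:1]:
        s=manip.read_state(); r=s["ee_rot"]; psi=2*np.arctan2(r[1],r[0]); t=np.array(s["tool_pos"])
        d=np.array([np.cos(psi),np.sin(psi)]); n=np.array([-d[1],d[0]])
        l=np.stack([(q[:,:2]-t[:2])@d,(q[:,:2]-t[:2])@n,q[:,2]-t[2]],-1)*1000
        f=l[(l[:,0]>35)&(l[:,0]<130)&(abs(l[:,1])<45)&(l[:,2]<-10)]
        for _ in range(4):
            A=np.c_[f[:,:2],np.ones(len(f))]; k=np.linalg.lstsq(A,f[:,2],rcond=None)[0]; r_=f[:,2]-A@k
            f=f[abs(r_)<max(3,1.2*np.std(r_))]
        print(cam,"pitch down",round(np.degrees(np.arctan(-k[0])),1),"roll",round(np.degrees(np.arctan(k[1])),1),"n",len(f),"floor z at TCP+80:",round(k@[80,0,1],1),"x max",round(np.percentile(l[:,0],99),1),"z range",l[:,2].min().round(),"tcp",t.round(4))
E
python3 - <<'E'
from h import *
scoop_pitch("scene"); scoop_pitch("top")
E
```

```text
scene pitch down -0.3 roll -0.3 n 322 floor z at TCP+80: -47.7 x max 133.2 z range -211.0 tcp [ 0.453  -0.38    0.2096]
top pitch down 0.5 roll -0.1 n 929 floor z at TCP+80: -53.1 x max 127.6 z range -208.0 tcp [ 0.4517 -0.3785  0.2058]
```

Emit:
move_arm:
  targets:
    - {"x":-0.292,"y":1,"z":0,"roll":0,"hand":-1}
    - {"x":-0.292,"y":1,"z":0,"roll":0,"hand":-1}
    - {"x":-0.292,"y":1,"z":0,"roll":0,"hand":-1}
    - {"x":-0.292,"y":1,"z":0,"roll":0,"hand":-1}
    - {"x":-0.292,"y":1,"z":0,"roll":0,"hand":-1}
    - {"x":-0.292,"y":1,"z":0,"roll":0,"hand":-1}

```text
clock: 14.5
tool_pos: [0.3768, -0.1247, 0.2049]
ee_rot: [-3.129, 0.225, 0.009]
wrist_force: [-0.2, -0.3, -2.7]
grip_width: 0.197
grip_force: 30.0
```

Emit:
move_arm:
  targets:
    - {"x":0,"y":1,"z":0,"roll":0.213,"hand":-1}
    - {"x":0,"y":1,"z":0,"roll":0.213,"hand":-1}
    - {"x":0,"y":1,"z":0,"roll":0.213,"hand":-1}
    - {"x":0,"y":1,"z":0,"roll":0.213,"hand":-1}
    - {"x":0,"y":1,"z":0,"roll":0.213,"hand":-1}
    - {"x":0,"y":1,"z":0,"roll":0.213,"hand":-1}

```text
clock: 15.1
tool_pos: [0.3776, 0.1257, 0.2062]
ee_rot: [-3.139, 0.048, 0.007]
wrist_force: [0.8, -1.8, -3.0]
grip_width: 0.191
grip_force: 30.0
```

Emit:
move_arm:
  targets:
    - {"x":0,"y":0.172,"z":-0.1,"roll":0,"hand":-1}
    - {"x":0,"y":0.172,"z":-0.25,"roll":0,"hand":-1}
    - {"x":0,"y":0.172,"z":-0.4,"roll":0,"hand":-1}
    - {"x":0,"y":0.172,"z":-0.5,"roll":0,"hand":-1}
    - {"x":0,"y":0.172,"z":-0.58,"roll":0,"hand":-1}
    - {"x":0,"y":0.172,"z":-0.592,"roll":0,"hand":-1}
    - {"x":0,"y":0.172,"z":-0.592,"roll":0,"hand":-1}

```text
clock: 15.8
tool_pos: [0.3782, 0.1623, 0.0583]
ee_rot: [3.14, -0.064, -0.008]
wrist_force: [0.3, -0.5, -2.3]
grip_width: 0.189
grip_force: 30.0
```

Run:
```python
from h import *
print({k:np.round(v,3).tolist() for k,v in manip.read_state().items() if k in("clock","tool_pos","ee_rot","wrist_force")})
scoop_pitch("scene")
for cam in ["scene","top"]:
    p,d=snap(cam); P=cloud(d,cam)
    m=(P[...,2]>.037)&(P[...,2]<.05)&(P[...,0]>.53)&(P[...,0]<.75)&(P[...,1]>.06)&(P[...,1]<.25)
    print(cam,rect(P[m]))
    for c,e,q,mm in segs(cam,"slug0",minc=.2): 
        q=q[q[:,2]>.022]; print("  slug",round(c,2),rect(q)[:2] if len(q)>5 else None)
```

```text
{'clock': 15.8, 'tool_pos': [0.378, 0.162, 0.058], 'ee_rot': [3.14, -0.064, -0.008], 'wrist_force': [0.277, -0.485, -2.293]}
scene ([630.0, 150.8], [196.6, 144.6], -2.1)
  slug 0.75 ([685.2, 119.9], [38.6, 24.6])
  slug 0.65 ([653.0, 123.4], [34.3, 20.5])
  slug 0.61 ([554.2, 187.2], [38.3, 23.3])
  slug 0.56 ([686.4, 183.1], [34.0, 23.9])
  slug 0.5 ([585.9, 124.1], [34.5, 23.4])
  slug 0.43 ([589.8, 187.1], [37.5, 22.6])
top ([628.7, 152.7], [192.5, 142.3], -2.1)
  slug 0.66 ([681.4, 181.5], [35.7, 26.2])
  slug 0.66 ([647.6, 120.1], [38.6, 23.6])
  slug 0.66 ([584.3, 186.8], [38.5, 25.0])
  slug 0.5 ([617.5, 180.8], [38.4, 25.5])
  slug 0.46 ([551.0, 187.0], [38.4, 24.8])
```

Emit:
move_arm:
  targets:
    - {"x":0.05,"y":-0.002,"z":0,"roll":0,"hand":-1}
    - {"x":0.1,"y":-0.004,"z":0,"roll":0,"hand":-1}
    - {"x":0.15,"y":-0.005,"z":-0.004,"roll":0,"hand":-1}
    - {"x":0.2,"y":-0.007,"z":-0.008,"roll":0,"hand":-1}
    - {"x":0.25,"y":-0.009,"z":-0.01,"roll":0,"hand":-1}
    - {"x":0.3,"y":-0.011,"z":-0.01,"roll":0,"hand":-1}
    - {"x":0.35,"y":-0.012,"z":-0.01,"roll":0,"hand":-1}
    - {"x":0.4,"y":-0.014,"z":-0.01,"roll":0,"hand":-1}

```text
clock: 16.9
tool_pos: [0.476, 0.1603, 0.0587]
ee_rot: [3.141, -0.062, -0.018]
wrist_force: [-27.1, 0.6, 34.2]
grip_width: 0.195
grip_force: 30.0
```

Run:
```python
from h import *
print({k:np.round(v,3).tolist() for k,v in manip.read_state().items() if k in("clock","tool_pos","ee_rot","wrist_force")})
scoop_pitch("scene")
p,d=snap("scene"); a=cv2.resize(p[190:320,260:420],None,fx=3.5,fy=3.5)
cv2.imwrite("pics/s3.png",a[:,:,::-1])
```

```text
{'clock': 16.9, 'tool_pos': [0.476, 0.16, 0.059], 'ee_rot': [3.141, -0.062, -0.018], 'wrist_force': [-27.132, 0.648, 34.188]}
scene pitch down -2.4 roll 0.1 n 816 floor z at TCP+80: -52.6 x max 123.4 z range -62.0 tcp [0.4805 0.1599 0.0586]
```

View pics/s3.png

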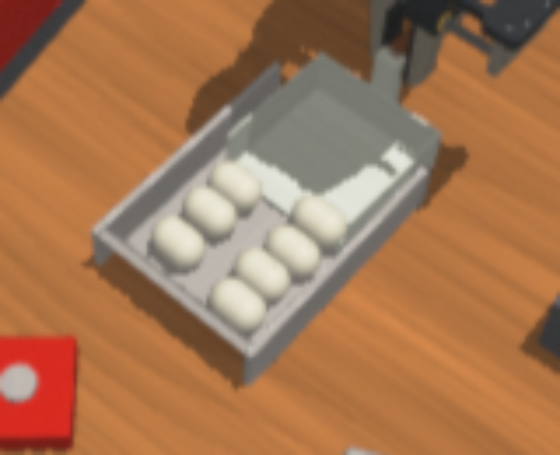

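The crop shows all 7 slugs now ahead of the scoop's edge, in two rows (4 on the +y side, 3 on the -y side). The press force is high, so I will ease off and check how level the pan is.

Emit:
move_arm:
  targets:
    - {"x":0,"y":0,"z":0.008,"roll":0,"hand":-1}
    - {"x":0,"y":0,"z":0.008,"roll":0,"hand":-1}
    - {"x":0,"y":0,"z":0.008,"roll":0,"hand":-1}

```text
clock: 17.35
tool_pos: [0.4794, 0.1597, 0.0592]
ee_rot: [3.141, -0.063, -0.001]
wrist_force: [0.0, -0.3, -3.4]
grip_width: 0.194
grip_force: 30.0
```

Run:
```python
from h import *
print({k:np.round(v,3).tolist() for k,v in manip.read_state().items() if k in("clock","tool_pos","ee_rot","wrist_force")})
scoop_pitch("scene");scoop_pitch("top")
```

```text
{'clock': 17.35, 'tool_pos': [0.479, 0.16, 0.059], 'ee_rot': [3.141, -0.063, -0.001], 'wrist_force': [0.024, -0.334, -3.352]}
scene pitch down -2.5 roll -0.0 n 837 floor z at TCP+80: -52.6 x max 130.6 z range -59.0 tcp [0.4794 0.1597 0.0592]
top pitch down -2.9 roll 0.5 n 323 floor z at TCP+80: -51.4 x max 129.8 z range -58.0 tcp [0.4795 0.1597 0.0593]
```

Emit:
move_arm:
  targets:
    - {"x":-0.1,"y":0.004,"z":0.012,"roll":0,"hand":-1}
    - {"x":-0.25,"y":0.01,"z":0.012,"roll":0,"hand":-1}
    - {"x":-0.42,"y":0.014,"z":0.012,"roll":0,"hand":-1}
    - {"x":-0.42,"y":0.014,"z":0.0,"roll":0,"hand":-1}
    - {"x":-0.42,"y":0.014,"z":-0.008,"roll":0,"hand":-1}
    - {"x":-0.42,"y":0.014,"z":-0.008,"roll":0,"hand":-1}
    - {"x":-0.42,"y":0.014,"z":-0.008,"roll":0,"hand":-0.4}
    - {"x":-0.42,"y":0.014,"z":-0.02,"roll":0,"hand":-0.4}

```text
clock: 18.35
tool_pos: [0.3766, 0.1634, 0.0555]
ee_rot: [-3.141, 0.064, -0.005]
wrist_force: [0.1, 1.0, 0.7]
grip_width: 0.299
grip_force: 0.0
```

Emit:
move_arm:
  targets:
    - {"x":0,"y":0,"z":0,"roll":0,"hand":-0.4}
    - {"x":0,"y":0,"z":0,"roll":0,"hand":-0.4}
    - {"x":0,"y":0,"z":0,"roll":0,"hand":-1}
    - {"x":0,"y":0,"z":0,"roll":0,"hand":-1}
    - {"x":0,"y":0,"z":0,"roll":0,"hand":-1}
    - {"x":0,"y":0,"z":0,"roll":0,"hand":-1}
    - {"x":0,"y":0,"z":0.016,"roll":0,"hand":-1}
    - {"x":0,"y":0,"z":0.016,"roll":0,"hand":-1}

```text
clock: 19.15
tool_pos: [0.3744, 0.1633, 0.0586]
ee_rot: [3.141, -0.063, -0.001]
wrist_force: [0.2, 0.3, -3.7]
grip_width: 0.194
grip_force: 30.0
```

Run:
```python
from h import *
print({k:np.round(v,3).tolist() for k,v in manip.read_state().items() if k in("clock","tool_pos","ee_rot","wrist_force")})
scoop_pitch("scene");scoop_pitch("top")
```

```text
{'clock': 19.15, 'tool_pos': [0.374, 0.163, 0.059], 'ee_rot': [3.141, -0.063, -0.001], 'wrist_force': [0.166, 0.307, -3.707]}
scene pitch down 0.1 roll 0.1 n 822 floor z at TCP+80: -52.8 x max 129.0 z range -61.0 tcp [0.3744 0.1633 0.0584]
top pitch down 0.2 roll -0.2 n 812 floor z at TCP+80: -51.6 x max 126.8 z range -62.0 tcp [0.3744 0.1633 0.0583]
```

Emit:
move_arm:
  targets:
    - {"x":0.08,"y":-0.003,"z":0,"roll":0,"hand":-1}
    - {"x":0.16,"y":-0.006,"z":0,"roll":0,"hand":-1}
    - {"x":0.24,"y":-0.008,"z":0,"roll":0,"hand":-1}
    - {"x":0.32,"y":-0.011,"z":0,"roll":0,"hand":-1}
    - {"x":0.4,"y":-0.014,"z":0,"roll":0,"hand":-1}
    - {"x":0.46,"y":-0.016,"z":0,"roll":0,"hand":-1}
    - {"x":0.52,"y":-0.018,"z":0,"roll":0,"hand":-1}
    - {"x":0.56,"y":-0.02,"z":-0.003,"roll":0,"hand":-1}

```text
clock: 20.15
tool_pos: [0.515, 0.1582, 0.0577]
ee_rot: [3.141, -0.063, -0.003]
wrist_force: [-16.5, 0.3, 16.5]
grip_width: 0.195
grip_force: 30.0
```

Emit:
move_arm:
  targets:
    - {"x":0.03,"y":-0.001,"z":0,"roll":0,"hand":-1}
    - {"x":0.06,"y":-0.002,"z":0,"roll":0,"hand":-1}
    - {"x":0.09,"y":-0.003,"z":0,"roll":0,"hand":-1}
    - {"x":0.12,"y":-0.004,"z":0,"roll":0,"hand":-1}

```text
clock: 20.55
tool_pos: [0.5444, 0.1574, 0.0577]
ee_rot: [3.141, -0.063, -0.003]
wrist_force: [-4.2, -0.2, 1.1]
grip_width: 0.188
grip_force: 30.0
```

Run:
```python
from h import *
print({k:np.round(v,3).tolist() for k,v in manip.read_state().items() if k in("clock","tool_pos","ee_rot","wrist_force")})
p,d=snap("scene"); a=cv2.resize(p[190:320,260:420],None,fx=3.5,fy=3.5)
cv2.imwrite("pics/s4.png",a[:,:,::-1])
```

```text
{'clock': 20.55, 'tool_pos': [0.544, 0.157, 0.058], 'ee_rot': [3.141, -0.063, -0.003], 'wrist_force': [-4.217, -0.192, 1.066]}
```

View pics/s4.png

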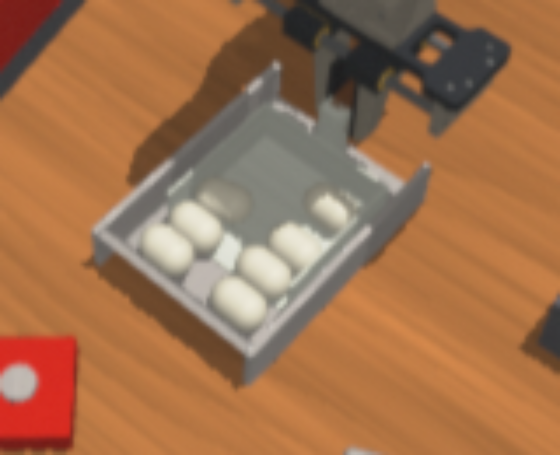

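The crop shows the slugs riding up into the pan, with some already inside behind the edge. I continue to the rear wall.

Emit:
move_arm:
  targets:
    - {"x":0.03,"y":-0.001,"z":0,"roll":0,"hand":-1}
    - {"x":0.06,"y":-0.002,"z":0,"roll":0,"hand":-1}
    - {"x":0.08,"y":-0.003,"z":0,"roll":0,"hand":-1}
    - {"x":0.1,"y":-0.004,"z":0,"roll":0,"hand":-1}
    - {"x":0.1,"y":-0.004,"z":0,"roll":0,"hand":-1}

```text
clock: 21.1
tool_pos: [0.5704, 0.1562, 0.0577]
ee_rot: [3.141, -0.063, 0.001]
wrist_force: [-1.2, 0.1, -2.9]
grip_width: 0.192
grip_force: 30.0
```

Run:
```python
from h import *
print({k:np.round(v,3).tolist() for k,v in manip.read_state().items() if k in("clock","tool_pos","ee_rot","wrist_force")})
scoop_pitch()
p,d=snap("scene"); a=cv2.resize(p[190:320,260:420],None,fx=3.5,fy=3.5)
cv2.imwrite("pics/s5.png",a[:,:,::-1])
```

```text
{'clock': 21.1, 'tool_pos': [0.57, 0.156, 0.058], 'ee_rot': [3.141, -0.063, 0.001], 'wrist_force': [-1.224, 0.106, -2.905]}
scene pitch down 0.1 roll -0.2 n 333 floor z at TCP+80: -52.5 x max 128.8 z range -58.0 tcp [0.5704 0.1562 0.0577]
```

View pics/s5.png

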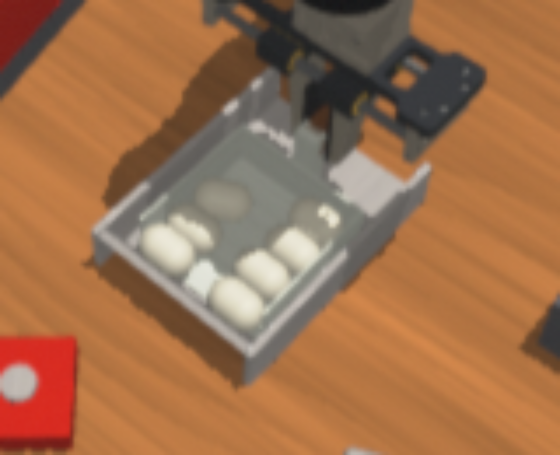

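The crop shows the pan almost at the rear wall. The front pair, at (165,247) and (238,302), are at the edge. I push the last few millimetres while watching the force.

Emit:
move_arm:
  targets:
    - {"x":0.008,"y":0,"z":0,"roll":0,"hand":-1}
    - {"x":0.012,"y":0,"z":0,"roll":0,"hand":-1}
    - {"x":0.012,"y":0,"z":0,"roll":0,"hand":-1}

```text
clock: 21.55
tool_pos: [0.5721, 0.1563, 0.0577]
ee_rot: [3.141, -0.063, -0.003]
wrist_force: [-5.5, -0.3, 1.4]
grip_width: 0.194
grip_force: 30.0
```

Emit:
move_arm:
  targets:
    - {"x":0.008,"y":0,"z":0,"roll":0,"hand":-1}
    - {"x":0.012,"y":0,"z":0,"roll":0,"hand":-1}
    - {"x":0.012,"y":0,"z":0,"roll":0,"hand":-1}

```text
clock: 21.85
tool_pos: [0.5737, 0.1563, 0.0578]
ee_rot: [3.14, -0.062, -0.008]
wrist_force: [-10.8, -1.7, 6.1]
grip_width: 0.196
grip_force: 30.0
```

Run:
```python
from h import *
print({k:np.round(v,3).tolist() for k,v in manip.read_state().items() if k in("clock","tool_pos","wrist_force")})
scoop_pitch()
for cam in ["scene","top"]:
    snap(cam)
    for c,e,q,mm in segs(cam,"slug0",minc=.2):
        z=np.percentile(q[:,2],95); t=q[q[:,2]>z-.004]; print(cam,"slug",round(c,2),rect(t)[:2] if len(t)>5 else None,"topz",round(z*1000,1))
```

```text
{'clock': 21.85, 'tool_pos': [0.574, 0.156, 0.058], 'wrist_force': [-10.761, -1.694, 6.139]}
scene pitch down -0.0 roll 1.3 n 303 floor z at TCP+80: -52.2 x max 128.0 z range -57.0 tcp [0.5737 0.1563 0.0577]
scene slug 0.73 ([698.9, 180.7], [32.1, 19.3]) topz 37.1
scene slug 0.68 ([647.0, 191.0], [43.4, 22.4]) topz 35.3
scene slug 0.67 ([669.9, 178.9], [29.6, 18.2]) topz 37.4
scene slug 0.54 ([669.9, 121.0], [31.0, 16.4]) topz 34.3
scene slug 0.49 ([697.1, 120.8], [32.2, 19.0]) topz 38.8
scene slug 0.48 ([616.3, 184.3], [28.8, 18.3]) topz 33.9
scene slug 0.45 ([638.7, 122.4], [31.8, 19.1]) topz 33.7
scene slug 0.36 ([593.0, -157.7], [69.3, 10.2]) topz 76.7
```

Emit:
move_arm:
  targets:
    - {"x":0.008,"y":0,"z":0.016,"roll":0,"hand":-1}
    - {"x":0.016,"y":0,"z":0.032,"roll":0,"hand":-1}
    - {"x":0.024,"y":0,"z":0.048,"roll":0,"hand":-1}
    - {"x":0.032,"y":0,"z":0.064,"roll":0,"hand":-1}
    - {"x":0.04,"y":0,"z":0.08,"roll":0,"hand":-1}
    - {"x":0.044,"y":0,"z":0.088,"roll":0,"hand":-1}
    - {"x":0.044,"y":0,"z":0.088,"roll":0,"hand":-1}

```text
clock: 22.85
tool_pos: [0.5873, 0.1563, 0.0804]
ee_rot: [-3.141, 0.063, -0.001]
wrist_force: [-2.6, -0.2, -3.5]
grip_width: 0.191
grip_force: 30.0
```

```bash
cat >> h.py <<'E'
def slugs(cams=("scene","top")):
    "slugs in hand frame: forward, left of TCP, top height below TCP (mm) and world xy"
    s=manip.read_state(); r=s["ee_rot"]; psi=2*np.arctan2(r[1],r[0]); t=np.array(s["tool_pos"]); d=np.array([np.cos(psi),np.sin(psi)]); n=np.array([-d[1],d[0]])
    for cam in cams:
        snap(cam)
        for c,e,q,mm in segs(cam,"slug0",minc=.2):
            z=np.percentile(q[:,2],95); p=q[q[:,2]>z-.004][:,:2].mean(0)
            print(cam,round(c,2),"hand",np.round(1000*np.r_[(p-t[:2])@d,(p-t[:2])@n,z-t[2]]),"world",np.round(1000*np.r_[p,z]))
def st(): print({k:np.round(v,4).tolist() for k,v in manip.read_state().items() if k in("clock","tool_pos","wrist_force","wrist_torque")})
E
python3 - <<'E'
from h import *
st(); scoop_pitch(); slugs(("scene",))
E
```

```text
{'clock': 22.85, 'tool_pos': [0.5873, 0.1563, 0.0804], 'wrist_force': [-2.5853, -0.2348, -3.4913], 'wrist_torque': [0.0325, 0.8255, 0.0575]}
scene pitch down 8.6 roll 0.5 n 282 floor z at TCP+80: -64.7 x max 120.1 z range -79.0 tcp [0.5872 0.1563 0.0802]
scene 0.7 hand [115.  29. -34.] world [703. 181.  46.]
scene 0.67 hand [114. -32. -38.] world [699. 120.  43.]
scene 0.67 hand [ 60.  32. -33.] world [649. 186.  47.]
scene 0.61 hand [ 33.  29. -29.] world [621. 184.  51.]
scene 0.5 hand [ 88.  28. -28.] world [676. 181.  52.]
scene 0.45 hand [ 86. -30. -37.] world [672. 123.  43.]
scene 0.45 hand [ 55. -30. -32.] world [641. 124.  48.]
```

Emit:
move_arm:
  targets:
    - {"x":-0.01,"y":0,"z":-0.02,"roll":0,"hand":-1}
    - {"x":-0.02,"y":0,"z":-0.04,"roll":0,"hand":-1}
    - {"x":-0.03,"y":0,"z":-0.06,"roll":0,"hand":-1}
    - {"x":-0.044,"y":0,"z":-0.08,"roll":0,"hand":-1}
    - {"x":-0.046,"y":0,"z":-0.09,"roll":0,"hand":-1}
    - {"x":-0.046,"y":0,"z":-0.09,"roll":0,"hand":-1}

```text
clock: 23.65
tool_pos: [0.5755, 0.1566, 0.058]
ee_rot: [-3.141, 0.063, -0.001]
wrist_force: [-6.0, 0.5, 2.3]
grip_width: 0.194
grip_force: 30.0
```

Run:
```python
from h import *
st(); scoop_pitch(); slugs(("scene",))
```

```text
{'clock': 23.65, 'tool_pos': [0.5755, 0.1566, 0.058], 'wrist_force': [-5.9962, 0.541, 2.3317], 'wrist_torque': [0.0639, 0.8435, 0.0738]}
scene pitch down -0.3 roll -0.4 n 274 floor z at TCP+80: -52.4 x max 127.1 z range -57.0 tcp [0.5755 0.1565 0.058 ]
scene 0.68 hand [ 67.  32. -24.] world [644. 185.  34.]
scene 0.63 hand [ 93. -30. -24.] world [667. 123.  34.]
scene 0.62 hand [121. -32. -22.] world [695. 120.  36.]
scene 0.5 hand [122.  30. -21.] world [699. 181.  37.]
scene 0.47 hand [ 63. -31. -24.] world [637. 123.  34.]
scene 0.27 hand [ 81.   4. -15.] world [656. 157.  43.]
```

Emit:
move_arm:
  targets:
    - {"x":-0.006,"y":0,"z":-0.006,"roll":0,"hand":-1}
    - {"x":-0.014,"y":0,"z":-0.012,"roll":0,"hand":-1}
    - {"x":-0.022,"y":0,"z":-0.016,"roll":0,"hand":-1}
    - {"x":-0.03,"y":0,"z":-0.02,"roll":0,"hand":-1}
    - {"x":-0.038,"y":0,"z":-0.024,"roll":0,"hand":-1}
    - {"x":-0.042,"y":0,"z":-0.026,"roll":0,"hand":-1}

```text
clock: 24.45
tool_pos: [0.5736, 0.1566, 0.057]
ee_rot: [-3.139, 0.064, -0.032]
wrist_force: [7.0, 0.8, 10.3]
grip_width: 0.196
grip_force: 30.0
```

Run:
```python
from h import *
st(); scoop_pitch(); slugs(("scene",))
```

```text
{'clock': 24.45, 'tool_pos': [0.5736, 0.1566, 0.057], 'wrist_force': [6.9542, 0.788, 10.2716], 'wrist_torque': [0.0858, -1.6174, 0.0576]}
scene pitch down -1.5 roll 1.7 n 273 floor z at TCP+80: -49.8 x max 128.1 z range -55.0 tcp [0.5736 0.1566 0.057 ]
scene 0.74 hand [123. -32. -19.] world [695. 119.  38.]
scene 0.71 hand [ 94. -30. -21.] world [666. 123.  36.]
scene 0.7 hand [ 64. -32. -21.] world [636. 122.  36.]
scene 0.65 hand [124.  30. -20.] world [699. 181.  37.]
scene 0.57 hand [ 69.  32. -22.] world [644. 186.  35.]
scene 0.53 hand [ 96.  28. -21.] world [671. 181.  36.]
```

Emit:
move_arm:
  targets:
    - {"x":-0.01,"y":0,"z":-0.012,"roll":0,"hand":-1}
    - {"x":-0.02,"y":0,"z":-0.024,"roll":0,"hand":-1}
    - {"x":-0.03,"y":0,"z":-0.036,"roll":0,"hand":-1}
    - {"x":-0.03,"y":0,"z":-0.036,"roll":0,"hand":-1}

```text
clock: 25.05
tool_pos: [0.5641, 0.157, 0.0495]
ee_rot: [-3.139, 0.063, -0.023]
wrist_force: [-7.3, 0.0, 28.3]
grip_width: 0.197
grip_force: 30.0
```

Run:
```python
from h import *
st(); scoop_pitch(); slugs(("scene",))
```

```text
{'clock': 25.05, 'tool_pos': [0.5641, 0.157, 0.0495], 'wrist_force': [-7.2761, 0.028, 28.2926], 'wrist_torque': [0.042, 0.734, 0.0558]}
scene pitch down -11.1 roll 1.9 n 240 floor z at TCP+80: -34.7 x max 134.9 z range -48.0 tcp [0.5641 0.157  0.0495]
scene 0.64 hand [ 67. -34.  -9.] world [630. 120.  41.]
scene 0.62 hand [124. -33.   4.] world [687. 120.  54.]
scene 0.55 hand [129.  30.   3.] world [694. 182.  53.]
scene 0.54 hand [105.  31.  -0.] world [671. 184.  49.]
scene 0.43 hand [76. 33. -7.] world [641. 187.  43.]
```

Emit:
move_arm:
  targets:
    - {"x":0.026,"y":0,"z":0.03,"roll":0,"hand":-1}
    - {"x":0.026,"y":0,"z":0.06,"roll":0,"hand":-1}
    - {"x":0.026,"y":0,"z":0.1,"roll":0,"hand":-1}
    - {"x":0.026,"y":0,"z":0.14,"roll":0,"hand":-1}
    - {"x":0.026,"y":0,"z":0.18,"roll":0,"hand":-1}
    - {"x":0.026,"y":0,"z":0.22,"roll":0,"hand":-1}
    - {"x":0.026,"y":0,"z":0.25,"roll":0,"hand":-1}
    - {"x":0.026,"y":0,"z":0.27,"roll":0,"hand":-1}

```text
clock: 26.05
tool_pos: [0.5642, 0.1563, 0.1104]
ee_rot: [-3.141, 0.063, -0.002]
wrist_force: [0.5, -0.2, -4.4]
grip_width: 0.193
grip_force: 30.0
```

Run:
```python
from h import *
st(); scoop_pitch(); slugs(("scene","top"))
```

```text
{'clock': 26.05, 'tool_pos': [0.5642, 0.1563, 0.1104], 'wrist_force': [0.4556, -0.2498, -4.4497], 'wrist_torque': [0.0549, 0.3988, -0.0153]}
scene pitch down -9.9 roll 0.0 n 278 floor z at TCP+80: -37.1 x max 135.0 z range -110.0 tcp [0.5644 0.1563 0.1103]
scene 0.67 hand [ 46.  30. -15.] world [612. 184.  96.]
scene 0.62 hand [121. -32.  -0.] world [684. 119. 110.]
scene 0.58 hand [ 61. -34. -12.] world [624. 120.  98.]
scene 0.58 hand [75. 32. -9.] world [640. 185. 101.]
scene 0.56 hand [128.  30.  -1.] world [694. 181. 109.]
scene 0.54 hand [ 93. -31.  -5.] world [656. 121. 105.]
scene 0.45 hand [102.  28.  -5.] world [667. 180. 106.]
top 0.44 hand [126.  30.  -0.] world [691. 181. 110.]
```

Emit:
move_arm:
  targets:
    - {"x":0,"y":0,"z":0.02,"roll":0,"hand":-1}
    - {"x":0,"y":0,"z":0.06,"roll":0,"hand":-1}
    - {"x":0,"y":0,"z":0.11,"roll":0,"hand":-1}
    - {"x":0,"y":0,"z":0.16,"roll":0,"hand":-1}
    - {"x":0,"y":0,"z":0.21,"roll":0,"hand":-1}
    - {"x":0,"y":0,"z":0.24,"roll":0,"hand":-1}
    - {"x":0,"y":0,"z":0.25,"roll":0,"hand":-1}

```text
clock: 27.05
tool_pos: [0.5646, 0.1564, 0.1736]
ee_rot: [-3.141, 0.063, -0.004]
wrist_force: [-0.1, 1.3, -5.4]
grip_width: 0.193
grip_force: 30.0
```

Emit:
move_arm:
  targets:
    - {"x":0,"y":-0.02,"z":0,"roll":0.01,"hand":-1}
    - {"x":-0.002,"y":-0.06,"z":0,"roll":0.03,"hand":-1}
    - {"x":-0.005,"y":-0.12,"z":0,"roll":0.05,"hand":-1}
    - {"x":-0.008,"y":-0.2,"z":0,"roll":0.07,"hand":-1}
    - {"x":-0.012,"y":-0.28,"z":0,"roll":0.09,"hand":-1}
    - {"x":-0.016,"y":-0.36,"z":0,"roll":0.11,"hand":-1}
    - {"x":-0.02,"y":-0.44,"z":0,"roll":0.13,"hand":-1}
    - {"x":-0.024,"y":-0.52,"z":0,"roll":0.15,"hand":-1}

```text
clock: 27.85
tool_pos: [0.5569, 0.0247, 0.1709]
ee_rot: [3.141, 0.055, -0.003]
wrist_force: [-0.3, 0.0, -5.5]
grip_width: 0.193
grip_force: 30.0
```

Emit:
move_arm:
  targets:
    - {"x":-0.004,"y":-0.08,"z":0,"roll":0.02,"hand":-1}
    - {"x":-0.008,"y":-0.16,"z":0,"roll":0.04,"hand":-1}
    - {"x":-0.012,"y":-0.24,"z":0,"roll":0.06,"hand":-1}
    - {"x":-0.016,"y":-0.32,"z":0,"roll":0.08,"hand":-1}
    - {"x":-0.02,"y":-0.4,"z":0,"roll":0.1,"hand":-1}
    - {"x":-0.024,"y":-0.48,"z":0,"roll":0.12,"hand":-1}
    - {"x":-0.028,"y":-0.56,"z":0,"roll":0.14,"hand":-1}
    - {"x":-0.032,"y":-0.63,"z":0,"roll":0.16,"hand":-1}

```text
clock: 28.65
tool_pos: [0.5488, -0.1329, 0.171]
ee_rot: [3.136, 0.18, -0.003]
wrist_force: [0.4, -0.4, -4.7]
grip_width: 0.195
grip_force: 30.0
```

Emit:
move_arm:
  targets:
    - {"x":0,"y":-0.06,"z":0,"roll":0.02,"hand":-1}
    - {"x":0,"y":-0.1,"z":0,"roll":0.04,"hand":-1}
    - {"x":0,"y":-0.13,"z":0,"roll":0.06,"hand":-1}
    - {"x":0,"y":-0.142,"z":0,"roll":0.08,"hand":-1}
    - {"x":0,"y":-0.142,"z":0,"roll":0.08,"hand":-1}
    - {"x":0,"y":-0.142,"z":0,"roll":0.08,"hand":-1}

```text
clock: 29.25
tool_pos: [0.5498, -0.1662, 0.1718]
ee_rot: [-3.132, -0.244, 0.0]
wrist_force: [0.2, -0.9, -5.6]
grip_width: 0.19
grip_force: 30.0
```

Run:
```python
from h import *
st(); print(manip.read_state()["ee_rot"]); scoop_pitch(); slugs(("scene","top"))
p,d=snap("scene"); a=cv2.resize(p[90:230,170:330],None,fx=3.5,fy=3.5)
cv2.imwrite("pics/s6.png",a[:,:,::-1])
```

```text
{'clock': 29.25, 'tool_pos': [0.5498, -0.1662, 0.1718], 'wrist_force': [0.201, -0.8897, -5.5555], 'wrist_torque': [-0.0535, 0.3731, -0.0309]}
[-3.13178626e+00 -2.43677094e-01  2.00074598e-04]
scene pitch down -9.5 roll -0.2 n 133 floor z at TCP+80: -37.6 x max 134.9 z range -175.0 tcp [ 0.5498 -0.1662  0.1718]
scene 0.67 hand [102.  29.  -5.] world [ 647. -122.  167.]
scene 0.56 hand [ 94. -29.  -7.] world [ 647. -181.  165.]
scene 0.47 hand [122. -32.  -1.] world [ 675. -178.  171.]
scene 0.43 hand [130.  31.  -1.] world [ 673. -116.  171.]
scene 0.41 hand [ 49.  29. -14.] world [ 594. -130.  158.]
top 0.52 hand [ 42.  35. -12.] world [ 586. -125.  160.]
top 0.49 hand [98. 30. -4.] world [ 642. -122.  168.]
top 0.48 hand [71. 33. -8.] world [ 614. -123.  164.]
top 0.47 hand [126.  31.   0.] world [ 669. -116.  172.]
```

View pics/s6.png

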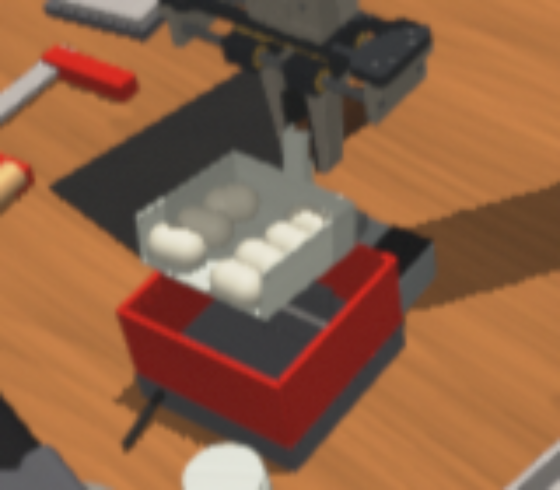

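The crop shows the pan over the tub, nose tilted up, with the slugs in two columns inside. I lower it and bring the nose to the inner far wall.

Emit:
move_arm:
  targets:
    - {"x":0,"y":0,"z":-0.03,"roll":0,"hand":-1}
    - {"x":0,"y":0,"z":-0.08,"roll":0,"hand":-1}
    - {"x":0,"y":0,"z":-0.13,"roll":0,"hand":-1}
    - {"x":0,"y":0,"z":-0.165,"roll":0,"hand":-1}
    - {"x":0,"y":0,"z":-0.18,"roll":0,"hand":-1}
    - {"x":0.01,"y":0.002,"z":-0.18,"roll":0,"hand":-1}
    - {"x":0.024,"y":0.004,"z":-0.184,"roll":0,"hand":-1}
    - {"x":0.03,"y":0.005,"z":-0.19,"roll":0,"hand":-1}

```text
clock: 30.4
tool_pos: [0.5584, -0.1658, 0.1252]
ee_rot: [3.131, 0.243, 0.003]
wrist_force: [-0.2, 0.2, -5.5]
grip_width: 0.191
grip_force: 30.0
```

Run:
```python
from h import *
st(); scoop_pitch()
```

```text
{'clock': 30.4, 'tool_pos': [0.5584, -0.1658, 0.1252], 'wrist_force': [-0.1542, 0.2059, -5.5361], 'wrist_torque': [-0.0329, 0.4052, 0.0039]}
scene pitch down -9.3 roll 2.3 n 140 floor z at TCP+80: -36.4 x max 135.5 z range -94.0 tcp [ 0.5578 -0.1656  0.1247]
```

Emit:
move_arm:
  targets:
    - {"x":0.004,"y":0.001,"z":-0.008,"roll":0,"hand":-1}
    - {"x":0.012,"y":0.002,"z":-0.008,"roll":0,"hand":-1}
    - {"x":0.024,"y":0.004,"z":-0.008,"roll":0,"hand":-1}
    - {"x":0.036,"y":0.006,"z":-0.008,"roll":0,"hand":-1}
    - {"x":0.048,"y":0.008,"z":-0.008,"roll":0,"hand":-1}

```text
clock: 31.0
tool_pos: [0.5643, -0.165, 0.1258]
ee_rot: [3.131, 0.245, -0.022]
wrist_force: [-36.0, -2.7, 28.2]
grip_width: 0.195
grip_force: 30.0
```

Run:
```python
from h import *
st(); scoop_pitch()
```

```text
{'clock': 31.0, 'tool_pos': [0.5643, -0.165, 0.1258], 'wrist_force': [-35.9705, -2.7233, 28.21], 'wrist_torque': [-0.2213, 5.9885, 0.0379]}
scene pitch down -9.2 roll 0.4 n 155 floor z at TCP+80: -37.2 x max 132.8 z range -127.0 tcp [ 0.5643 -0.165   0.1257]
```

Emit:
move_arm:
  targets:
    - {"x":0,"y":0,"z":0.01,"roll":0,"hand":-1}
    - {"x":0,"y":0,"z":0.02,"roll":0,"hand":-1}
    - {"x":0,"y":0,"z":0.03,"roll":0,"hand":-1}

```text
clock: 31.4
tool_pos: [0.5654, -0.1645, 0.129]
ee_rot: [3.132, 0.243, -0.015]
wrist_force: [-10.7, -4.1, -1.3]
grip_width: 0.193
grip_force: 30.0
```

Run:
```python
from h import *
st(); scoop_pitch()
```

```text
{'clock': 31.4, 'tool_pos': [0.5654, -0.1645, 0.129], 'wrist_force': [-10.696, -4.0652, -1.2605], 'wrist_torque': [-0.6655, 2.1909, 0.045]}
scene pitch down -8.3 roll 1.0 n 161 floor z at TCP+80: -39.2 x max 131.7 z range -127.0 tcp [ 0.5656 -0.1646  0.1294]
```

```bash
cat >> h.py <<'E'
def profile(lo=40,hi=95,half=8,y0=0,step=4,cam="scene"):
    "height profile along the tub's x at tub y=y0"
    p,d=snap(cam); P=cloud(d,cam).reshape(-1,3)*1000; C=p.reshape(-1,3); a=np.radians(9.1)
    v=P[:,:2]-[630,-154]; X=v@[np.cos(a),np.sin(a)]; Y=v@[-np.sin(a),np.cos(a)]
    for x in np.arange(lo,hi,step):
        m=(X>=x)&(X<x+step)&(abs(Y-y0)<half)
        if m.sum(): print(x,"z",np.percentile(P[m,2],[5,50,95]).round(),"rgb",np.median(C[m],0),m.sum())
E
python3 - <<'E'
from h import *
profile()
E
```

```text
56 z [96. 96. 96.] rgb [219. 221. 208.] 1
60 z [96. 97. 99.] rgb [218.  219.  206.5] 4
64 z [95. 97. 99.] rgb [217.5 184.  170.5] 6
68 z [ 97.  99. 101.] rgb [205.  84.  76.] 5
72 z [  4.  57. 100.] rgb [112.  30.  26.] 103
76 z [-1.  3. 56.] rgb [108.  67.  42.] 14
80 z [-1.  0.  2.] rgb [117.   92.   71.5] 6
84 z [-0.  2.  2.] rgb [118.5  86.   62. ] 6
88 z [0. 0. 1.] rgb [181. 149. 113.] 3
92 z [0. 1. 1.] rgb [193. 130.  82.] 3
```

Emit:
move_arm:
  targets:
    - {"x":-0.012,"y":-0.002,"z":0.01,"roll":0,"hand":-1}
    - {"x":-0.028,"y":-0.004,"z":0.04,"roll":0,"hand":-1}
    - {"x":-0.04,"y":-0.006,"z":0.1,"roll":0,"hand":-1}
    - {"x":-0.044,"y":-0.007,"z":0.16,"roll":0,"hand":-1}
    - {"x":-0.044,"y":-0.007,"z":0.2,"roll":0,"hand":-1}
    - {"x":-0.044,"y":-0.007,"z":0.2,"roll":0,"hand":-1}

```text
clock: 32.15
tool_pos: [0.5601, -0.166, 0.1831]
ee_rot: [3.129, 0.243, 0.008]
wrist_force: [-0.0, -0.4, -5.6]
grip_width: 0.193
grip_force: 30.0
```

Emit:
move_arm:
  targets:
    - {"x":0,"y":0,"z":-0.16,"roll":0,"hand":-1}
    - {"x":0,"y":0,"z":0.04,"roll":0,"hand":-1}
    - {"x":0,"y":0,"z":0.04,"roll":0,"hand":-1}
    - {"x":0,"y":0,"z":0,"roll":0,"hand":-1}

```text
clock: 32.55
tool_pos: [0.5611, -0.1667, 0.1829]
ee_rot: [3.127, 0.243, 0.012]
wrist_force: [0.1, -0.3, -4.9]
grip_width: 0.196
grip_force: 30.0
```

Run:
```python
from h import *
st(); scoop_pitch(); slugs()
```

```text
{'clock': 32.55, 'tool_pos': [0.5611, -0.1667, 0.1829], 'wrist_force': [0.084, -0.2929, -4.8782], 'wrist_torque': [0.0119, 0.2372, -0.0104]}
scene pitch down 11.8 roll -0.2 n 222 floor z at TCP+80: -65.6 x max 118.4 z range -179.0 tcp [ 0.5577 -0.165   0.1782]
scene 0.64 hand [123. -32. -98.] world [ 684. -178.   80.]
scene 0.61 hand [108.  10. -48.] world [ 663. -139.  130.]
scene 0.56 hand [ 58.   5. -37.] world [ 614. -151.  141.]
scene 0.42 hand [128.  17. -90.] world [ 681. -129.   88.]
top 0.53 hand [ 123.   13. -116.] world [ 677. -133.   63.]
```

Emit:
move_arm:
  targets:
    - {"x":0,"y":0,"z":0,"roll":0,"hand":-1}
    - {"x":-0.02,"y":-0.003,"z":0,"roll":0,"hand":-1}
    - {"x":-0.04,"y":-0.006,"z":0,"roll":0,"hand":-1}
    - {"x":-0.06,"y":-0.009,"z":0,"roll":0,"hand":-1}
    - {"x":-0.06,"y":-0.009,"z":0,"roll":0,"hand":-1}
    - {"x":-0.06,"y":-0.009,"z":0,"roll":0,"hand":-1}

```text
clock: 33.45
tool_pos: [0.5432, -0.1675, 0.18]
ee_rot: [3.132, 0.242, 0.001]
wrist_force: [0.3, 0.3, -3.6]
grip_width: 0.195
grip_force: 30.0
```

Emit:
move_arm:
  targets:
    - {"x":0,"y":0,"z":-0.1,"roll":0,"hand":-1}
    - {"x":0,"y":0,"z":0.06,"roll":0,"hand":-1}
    - {"x":0,"y":0,"z":0.06,"roll":0,"hand":-1}
    - {"x":0,"y":0,"z":0.06,"roll":0,"hand":-1}
    - {"x":0,"y":0,"z":0.06,"roll":0,"hand":-1}

```text
clock: 33.95
tool_pos: [0.5428, -0.1671, 0.1936]
ee_rot: [-3.131, -0.243, 0.002]
wrist_force: [0.0, 0.0, -3.9]
grip_width: 0.193
grip_force: 30.0
```

Run:
```python
from h import *
st(); scoop_pitch(); slugs()
p,d=snap("scene"); a=cv2.resize(p[90:230,170:330],None,fx=3.5,fy=3.5)
cv2.imwrite("pics/s7.png",a[:,:,::-1])
```

```text
{'clock': 33.95, 'tool_pos': [0.5428, -0.1671, 0.1936], 'wrist_force': [0.0224, 0.0381, -3.9138], 'wrist_torque': [0.0926, 0.2126, 0.0144]}
scene pitch down 12.8 roll 0.2 n 493 floor z at TCP+80: -69.4 x max 114.8 z range -197.0 tcp [ 0.5425 -0.167   0.1933]
scene 0.71 hand [121.  41. -52.] world [ 656. -108.  142.]
scene 0.69 hand [  97.  -49. -135.] world [ 645. -201.   59.]
scene 0.65 hand [ 110.  -14. -134.] world [ 653. -164.   60.]
scene 0.49 hand [ 290.  106. -113.] world [813. -17.  80.]
top 0.62 hand [ 141.  -54. -122.] world [ 690. -198.   72.]
top 0.59 hand [114.  56. -62.] world [646. -94. 132.]
top 0.5 hand [ 96.  40. -43.] world [ 631. -113.  150.]
```

View pics/s7.png

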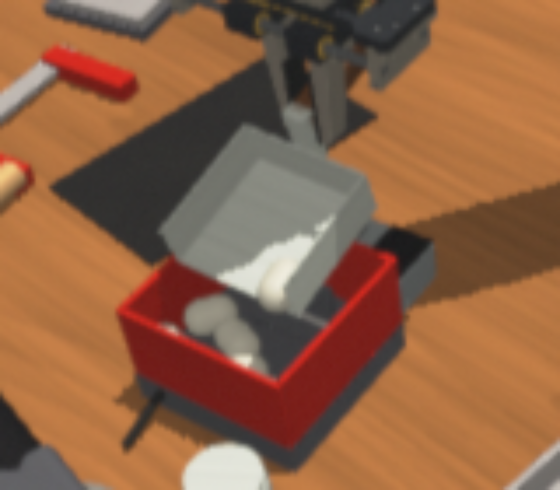

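The crop shows six slugs in the tub and one still in the front +y corner of the pan. I bounce it again, harder.

Emit:
move_arm:
  targets:
    - {"x":0,"y":0,"z":-0.17,"roll":0,"hand":-1}
    - {"x":0,"y":0,"z":0.02,"roll":0,"hand":-1}
    - {"x":-0.1,"y":-0.016,"z":0.02,"roll":0,"hand":-1}
    - {"x":-0.1,"y":-0.016,"z":0.02,"roll":0,"hand":-1}
    - {"x":-0.1,"y":-0.016,"z":0.02,"roll":0,"hand":-1}
    - {"x":-0.1,"y":-0.016,"z":0.02,"roll":0,"hand":-1}

```text
clock: 34.9
tool_pos: [0.5185, -0.1713, 0.1994]
ee_rot: [-3.132, -0.243, 0.0]
wrist_force: [-0.9, -0.3, -2.6]
grip_width: 0.19
grip_force: 30.0
```

Run:
```python
from h import *
st(); scoop_pitch(); slugs()
```

```text
{'clock': 34.9, 'tool_pos': [0.5185, -0.1713, 0.1994], 'wrist_force': [-0.8898, -0.3449, -2.6327], 'wrist_torque': [0.0122, 0.1362, -0.0203]}
scene pitch down 12.3 roll 0.2 n 685 floor z at TCP+80: -65.0 x max 116.1 z range -203.0 tcp [ 0.5185 -0.1712  0.1994]
scene 0.66 hand [ 122.  -50. -141.] world [ 647. -202.   59.]
scene 0.58 hand [ 132.  -14. -140.] world [ 652. -165.   59.]
scene 0.48 hand [ 258.   18. -168.] world [ 771. -114.   32.]
top 0.68 hand [ 262.   61. -169.] world [768. -70.  30.]
top 0.66 hand [ 166.  -53. -129.] world [ 691. -198.   71.]
top 0.56 hand [ 255.   10. -169.] world [ 769. -122.   30.]
top 0.53 hand [ 130.  -14. -139.] world [ 650. -165.   61.]
```

Run:
```python
from h import *
p,d=snap("top"); slugs(("scene","top"))
a=cv2.resize(p[60:240,220:440],None,fx=3,fy=3); cv2.imwrite("pics/t8.png",a[:,:,::-1]); st()
```

```text
scene 0.59 hand [ 133.  -14. -141.] world [ 652. -165.   59.]
scene 0.45 hand [ 124.  -50. -140.] world [ 649. -201.   60.]
top 0.66 hand [ 165.  -54. -128.] world [ 690. -199.   71.]
top 0.61 hand [ 161.   45. -140.] world [ 670. -102.   60.]
top 0.59 hand [ 129.  -14. -139.] world [ 648. -165.   61.]
top 0.58 hand [ 154.    8. -140.] world [ 670. -140.   60.]
top 0.5 hand [ 256.    7. -169.] world [ 771. -125.   30.]
top 0.46 hand [ 261.   62. -169.] world [767. -70.  30.]
{'clock': 35.45, 'tool_pos': [0.5183, -0.1715, 0.1998], 'wrist_force': [0.3102, -1.3442, -2.5906], 'wrist_torque': [0.0146, 0.1515, 0.0641]}
```

View pics/t8.png

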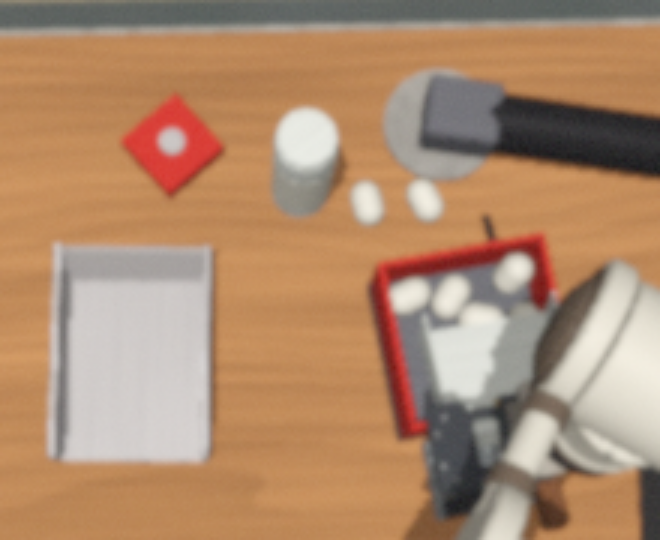

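Two slugs lie at rest on the bench beyond the tub, at crop (367,203) and (424,200); the other five are in the tub. First I lay the scoop back on its mat.

Emit:
move_arm:
  targets:
    - {"x":-0.242,"y":-0.868,"z":0,"roll":-0.39,"hand":-1}
    - {"x":-0.242,"y":-0.868,"z":0,"roll":-0.39,"hand":-1}
    - {"x":-0.242,"y":-0.868,"z":0,"roll":-0.39,"hand":-1}
    - {"x":-0.242,"y":-0.868,"z":0,"roll":-0.39,"hand":-1}
    - {"x":-0.242,"y":-0.868,"z":0,"roll":-0.39,"hand":-1}
    - {"x":-0.242,"y":-0.868,"z":0,"roll":-0.39,"hand":-1}
    - {"x":-0.242,"y":-0.868,"z":-0.15,"roll":-0.39,"hand":-1}
    - {"x":-0.242,"y":-0.868,"z":-0.3,"roll":-0.39,"hand":-1}

```text
clock: 36.25
tool_pos: [0.4588, -0.3889, 0.1255]
ee_rot: [3.138, -0.063, 0.004]
wrist_force: [1.1, -0.4, -3.3]
grip_width: 0.197
grip_force: 30.0
```

Emit:
move_arm:
  targets:
    - {"x":0,"y":0,"z":-0.05,"roll":0,"hand":-1}
    - {"x":0,"y":0,"z":-0.1,"roll":0,"hand":-1}
    - {"x":0,"y":0,"z":-0.14,"roll":0,"hand":-1}
    - {"x":0,"y":0,"z":-0.14,"roll":0,"hand":-1}

```text
clock: 36.65
tool_pos: [0.4579, -0.3881, 0.0896]
ee_rot: [-3.14, 0.063, 0.001]
wrist_force: [-0.0, -0.2, -3.2]
grip_width: 0.189
grip_force: 30.0
```

Run:
```python
from h import *
st(); r=manip.read_state()["ee_rot"]; print("psi",np.degrees(2*np.arctan2(r[1],r[0])))
scoop_pitch(); scoop_pitch("top")
for cam in ["scene","top"]:
    for c,e,q,m in segs(cam,"scoop_mat")[:1]: print(rect(q))
```

```text
{'clock': 36.65, 'tool_pos': [0.4579, -0.3881, 0.0896], 'wrist_force': [-0.0301, -0.1951, -3.1731], 'wrist_torque': [0.0505, 0.1349, 0.0544]}
psi 357.7166808641381
scene pitch down 11.6 roll -0.1 n 351 floor z at TCP+80: -66.6 x max 115.1 z range -93.0 tcp [ 0.4584 -0.3891  0.0911]
top pitch down -0.0 roll 0.0 n 0 floor z at TCP+80: 0.0 x max 191.9 z range -44.0 tcp [ 0.4585 -0.3893  0.0913]
([477.4, -378.8], [277.5, 146.8], -7.0)
  ret = _var(a, axis=axis, dtype=dtype, out=out, ddof=ddof,
  arrmean = um.true_divide(arrmean, div, out=arrmean,
  ret = ret.dtype.type(ret / rcount)
```

Emit:
move_arm:
  targets:
    - {"x":0,"y":0,"z":-0.025,"roll":0,"hand":-1}
    - {"x":-0.012,"y":0,"z":-0.05,"roll":0,"hand":-1}
    - {"x":-0.026,"y":0.001,"z":-0.075,"roll":0,"hand":-1}
    - {"x":-0.042,"y":0.002,"z":-0.1,"roll":0,"hand":-1}
    - {"x":-0.056,"y":0.002,"z":-0.12,"roll":0,"hand":-1}
    - {"x":-0.066,"y":0.003,"z":-0.134,"roll":0,"hand":-1}
    - {"x":-0.066,"y":0.003,"z":-0.134,"roll":0,"hand":-1}

```text
clock: 37.65
tool_pos: [0.4413, -0.3879, 0.056]
ee_rot: [3.141, -0.064, 0.001]
wrist_force: [0.1, -0.8, -0.2]
grip_width: 0.193
grip_force: 30.0
```

Emit:
move_arm:
  targets:
    - {"x":0,"y":0,"z":0,"roll":0,"hand":-0.3}
    - {"x":0,"y":0,"z":0,"roll":0,"hand":-0.3}
    - {"x":0,"y":0,"z":0,"roll":0,"hand":-0.3}
    - {"x":0,"y":0,"z":0.1,"roll":0,"hand":0}
    - {"x":0,"y":0,"z":0.3,"roll":0,"hand":0}
    - {"x":0,"y":0,"z":0.5,"roll":0,"hand":0}
    - {"x":0,"y":0,"z":0.7,"roll":0,"hand":0}
    - {"x":0,"y":0,"z":0.7,"roll":0,"hand":0}

```text
clock: 38.45
tool_pos: [0.4441, -0.3911, 0.2406]
ee_rot: [3.129, -0.062, 0.015]
wrist_force: [-0.4, -0.9, 0.7]
grip_width: 0.502
grip_force: 0.0
```

Run:
```python
from h import *
st()
for cam in ["scene","top"]:
    p,d=snap(cam); P=cloud(d,cam)
    for l in ["scoop","scoop_mat"]:
        for c,e,q,m in segs(cam,l)[:1]:
            z=np.percentile(q[:,2],[2,50,98])*1000; t=q[q[:,2]>z[2]/1000-.008]
            print(cam,l,z.round(),rect(q),"top",rect(t))
    # around the spilled slugs: things above the bench
    m=(P[...,0]>.70)&(P[...,0]<.86)&(P[...,1]>-.25)&(P[...,1]<.03)
    H=P[m]; g={}
    for x in range(700,860,16):
        print(x,[int(1000*np.percentile(s[:,2],90)) if len(s:=H[(abs(H[:,0]*1000-x-8)<8)&(abs(H[:,1]*1000-y-8)<8)])>1 else None for y in range(-240,24,16)])
slugs()
```

```text
{'clock': 38.45, 'tool_pos': [0.4441, -0.3911, 0.2406], 'wrist_force': [-0.4468, -0.9174, 0.6533], 'wrist_torque': [0.0377, 0.0243, -0.0169]}
scene scoop [ 2. 19. 78.] ([437.5, -411.3], [261.7, 172.2], -3.3) top ([419.0, -384.6], [90.2, 22.7], -0.9)
scene scoop_mat [ 2. 18. 78.] ([473.6, -388.5], [216.1, 166.2], -19.9) top ([419.0, -384.6], [90.2, 22.7], -0.9)
700 [3, 100, 97, 98, 97, 96, 94, 89, None, 2, 2, 1, 1, 1, 2, 2, 1]
716 [2, 55, 21, 20, 2, 2, 1, None, None, None, None, 2, 2, 2, 2, 2, 2]
732 [2, 2, 2, 16, 1, 2, 1, None, None, None, None, None, 2, 2, 1, 1, 1]
748 [2, 3, 2, 10, 3, 2, 26, 25, None, None, None, None, None, None, 59, 2, 1]
764 [2, 3, 1, 2, 2, 3, 29, 27, 3, None, None, None, None, 151, 152, 150, 111]
780 [1, 2, 2, 1, 2, 13, 25, 26, 3, 2, 23, 2, 151, 152, 151, 151, 128]
796 [53, 51, 36, 36, 14, 14, 13, 13, 4, 2, 3, 2, 2, 151, 151, 142, 95]
812 [63, 63, 60, 63, 64, 64, 64, 57, 13, 2, 3, 2, 1, 59, 127, 99, 2]
828 [64, 64, 64, 64, 64, 63, 64, 59, 14, 11, 2, 2, 2, 2, 2, 1, 2]
844 [60, 61, 63, 64, 64, 63, 63, 57, 14, 13, 2, 2, 2, 2, 2, 2, 1]
top scoop [31. 54. 61.] ([651
[... 730 characters left out ...]
e, None, 3]
828 [65, 65, 65, 65, 64, 64, 66, 62, 15, 14, 2, 2, 1, None, None, None, 2]
844 [61, 61, 62, 65, 64, 65, 64, 57, 15, 11, 2, 3, 2, None, None, 3, 2]
scene 0.62 hand [ 202.  230. -170.] world [ 652. -165.   59.]
scene 0.51 hand [ 214.  260. -170.] world [ 665. -135.   59.]
scene 0.49 hand [ 324.  274. -199.] world [ 775. -126.   30.]
top 0.71 hand [ 320.  274. -200.] world [ 771. -126.   29.]
top 0.67 hand [ 198.  229. -168.] world [ 648. -166.   61.]
top 0.6 hand [ 314.  329. -199.] world [767. -70.  30.]
top 0.58 hand [ 219.  256. -170.] world [ 670. -140.   59.]
top 0.54 hand [ 194.  193. -169.] world [ 642. -202.   60.]
top 0.47 hand [ 219.  295. -169.] world [ 671. -101.   60.]
```

Emit:
move_arm:
  targets:
    - {"x":0.9,"y":0.5,"z":-0.1,"roll":0.08,"hand":0.39}
    - {"x":0.9,"y":0.5,"z":-0.1,"roll":0.08,"hand":0.39}
    - {"x":0.9,"y":0.5,"z":-0.1,"roll":0.08,"hand":0.39}
    - {"x":0.9,"y":0.5,"z":-0.1,"roll":0.08,"hand":0.39}
    - {"x":0.9,"y":0.5,"z":-0.1,"roll":0.08,"hand":0.39}
    - {"x":0.9,"y":0.5,"z":-0.1,"roll":0.08,"hand":0.39}

```text
clock: 39.55
tool_pos: [0.6692, -0.2585, 0.2039]
ee_rot: [-3.139, -0.007, 0.002]
wrist_force: [0.8, -0.8, -0.4]
grip_width: 0.696
grip_force: 0.0
```

Emit:
move_arm:
  targets:
    - {"x":0.41,"y":0.5,"z":0,"roll":0,"hand":0.39}
    - {"x":0.41,"y":0.5,"z":0,"roll":0,"hand":0.39}
    - {"x":0.41,"y":0.5,"z":0,"roll":0,"hand":0.39}
    - {"x":0.41,"y":0.5,"z":0,"roll":0,"hand":0.39}
    - {"x":0.41,"y":0.5,"z":0,"roll":0,"hand":0.39}

```text
clock: 40.05
tool_pos: [0.7691, -0.1363, 0.2055]
ee_rot: [-3.142, -0.004, 0.002]
wrist_force: [-1.1, 0.9, -0.1]
grip_width: 0.696
grip_force: 0.0
```

Run:
```python
from h import *
st(); r=manip.read_state()["ee_rot"]; print("psi",np.degrees(2*np.arctan2(r[1],r[0])))
for cam in ["wrist","scene"]:
    snap(cam,"w9" if cam=="wrist" else None)
    for l in ["slug0","spray"]:
        for c,e,q,m in segs(cam,l,minc=.25): 
            t=q[q[:,2]>np.percentile(q[:,2],95)-.012]; print(cam,l,round(c,2),e,rect(t),"z",round(1000*np.percentile(q[:,2],95)))
```

```text
{'clock': 40.05, 'tool_pos': [0.7691, -0.1363, 0.2055], 'wrist_force': [-1.0716, 0.9392, -0.1134], 'wrist_torque': [-0.0187, 0.0036, -0.0137]}
psi -359.86741758945976
wrist slug0 0.88 [260. 176.  28.  36.] ([769.0, -74.2], [40.4, 26.5], 15.8) z 28
wrist slug0 0.88 [350. 291.  41.  30.] ([649.0, -169.2], [40.2, 26.1], 80.3) z 58
wrist slug0 0.73 [380. 296.  20.  31.] ([642.2, -197.4], [31.6, 19.2], 15.5) z 58
wrist slug0 0.72 [313. 171.  32.  39.] ([772.9, -130.5], [38.9, 25.3], 25.3) z 28
wrist slug0 0.61 [161. 183. 133.  97.] ([785.8, -11.6], [51.0, 50.9], -49.0) z 150
wrist slug0 0.58 [327. 284.  25.  15.] ([661.8, -141.3], [28.7, 17.9], -76.6) z 58
wrist slug0 0.56 [287. 285.   4.   2.] ([661.9, -101.9], [3.1, 1.2], -48.3) z 56
wrist spray 0.7 [159. 182. 131.  98.] ([785.3, -12.8], [51.0, 50.5], -44.2) z 151
scene slug0 0.61 [215. 230.  16.  18.] ([774.9, -125.5], [39.3, 24.5], 27.4) z 30
scene slug0 0.56 [240. 187.  15.  11.] ([652.0, -165.4], [37.6, 24.9], 84.1) z 59
scene slug0 0.36 [241. 193.   8.   2.] ([664.9, -135.1], [19.3, 13.4], -89.8) z 59
scene spray 0.82 [238. 245.  34.  54.] ([788.2, -7.6], [51.4, 49.9], 12.5) z 152
```

Emit:
move_arm:
  targets:
    - {"x":0.028,"y":-0.004,"z":-0.1,"roll":0,"hand":0.26}
    - {"x":0.028,"y":-0.004,"z":-0.2,"roll":0,"hand":0.26}
    - {"x":0.028,"y":-0.004,"z":-0.2,"roll":0,"hand":0.26}
    - {"x":0.028,"y":-0.004,"z":-0.2,"roll":0,"hand":0.26}
    - {"x":0.028,"y":-0.004,"z":-0.2,"roll":0,"hand":0.26}

```text
clock: 40.85
tool_pos: [0.7765, -0.1395, 0.1588]
ee_rot: [3.141, -0.001, 0.005]
wrist_force: [-0.2, -0.2, 0.7]
grip_width: 0.627
grip_force: 0.0
```

Run:
```python
from h import *
st()
snap("wrist","w10")
for l in ["slug0","spray"]:
    for c,e,q,m in segs("wrist",l,minc=.25): 
        t=q[q[:,2]>np.percentile(q[:,2],95)-.012]; print(l,round(c,2),e,rect(t),"z",round(1000*np.percentile(q[:,2],95)))
```

```text
{'clock': 40.85, 'tool_pos': [0.7765, -0.1395, 0.1588], 'wrist_force': [-0.166, -0.2421, 0.7214], 'wrist_torque': [-0.0457, -0.0292, 0.0445]}
slug0 0.86 [309. 194.  37.  43.] ([772.8, -127.9], [40.8, 27.6], 27.8) z 28
slug0 0.85 [382. 325.  20.  24.] ([647.3, -197.1], [27.2, 12.9], -25.0) z 57
slug0 0.73 [350. 326.  42.  25.] ([652.4, -167.1], [39.7, 21.3], 88.7) z 58
slug0 0.6 [251. 196.  34.  43.] ([770.5, -71.3], [39.1, 27.5], 11.6) z 28
spray 0.74 [123. 213. 176. 136.] ([786.2, -9.2], [51.6, 50.7], -46.0) z 150
```

View pics/w10.png

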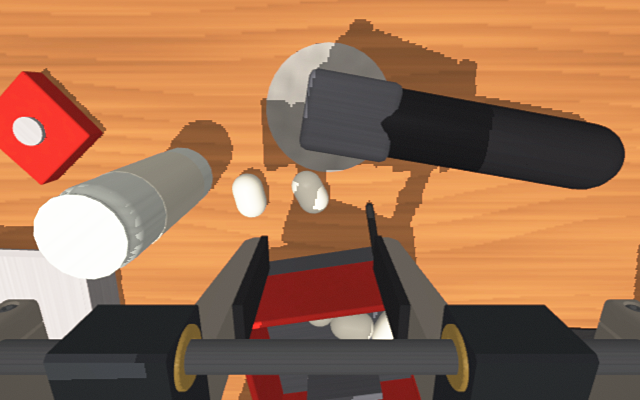

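The wrist view shows slug A at (309,194), slug B at (250,196), the can at left and the tub's lever at (370,210). The jaws clear everything, so I descend and close on slug A.

Emit:
move_arm:
  targets:
    - {"x":0,"y":0.002,"z":-0.18,"roll":0,"hand":0.32}
    - {"x":0,"y":0.002,"z":-0.36,"roll":0,"hand":0.32}
    - {"x":0,"y":0.002,"z":-0.5,"roll":0,"hand":0.32}
    - {"x":0,"y":0.002,"z":-0.56,"roll":0,"hand":0.32}
    - {"x":0,"y":0.002,"z":-0.572,"roll":0,"hand":0.32}
    - {"x":0,"y":0.002,"z":-0.572,"roll":0,"hand":0.32}

```text
clock: 41.6
tool_pos: [0.7768, -0.1385, 0.0149]
ee_rot: [3.141, -0.0, 0.003]
wrist_force: [-0.2, 0.2, 0.2]
grip_width: 0.658
grip_force: 0.0
```

Emit:
move_arm:
  targets:
    - {"x":0,"y":0,"z":0,"roll":0,"hand":-1}
    - {"x":0,"y":0,"z":0,"roll":0,"hand":-1}
    - {"x":0,"y":0,"z":0,"roll":0,"hand":-1}
    - {"x":0,"y":0,"z":0,"roll":0,"hand":-1}
    - {"x":0,"y":0,"z":0,"roll":0,"hand":-1}
    - {"x":0,"y":0,"z":0,"roll":0,"hand":-1}

```text
clock: 42.2
tool_pos: [0.776, -0.1382, 0.0137]
ee_rot: [3.141, -0.0, 0.001]
wrist_force: [-0.2, -0.2, 2.5]
grip_width: 0.32
grip_force: 29.5
```

Emit:
move_arm:
  targets:
    - {"x":0,"y":0,"z":0.1,"roll":0,"hand":-1}
    - {"x":0,"y":0,"z":0.25,"roll":0,"hand":-1}
    - {"x":0,"y":0,"z":0.4,"roll":0,"hand":-1}
    - {"x":0,"y":0,"z":0.55,"roll":0,"hand":-1}
    - {"x":0,"y":0,"z":0.66,"roll":0,"hand":-1}
    - {"x":0,"y":0,"z":0.66,"roll":0,"hand":-1}

```text
clock: 42.8
tool_pos: [0.7784, -0.1391, 0.185]
ee_rot: [3.138, -0.0, 0.015]
wrist_force: [0.4, -0.7, 0.1]
grip_width: 0.325
grip_force: 29.5
```

Emit:
move_arm:
  targets:
    - {"x":-0.1,"y":0.01,"z":0,"roll":0,"hand":-1}
    - {"x":-0.25,"y":0.02,"z":0,"roll":0,"hand":-1}
    - {"x":-0.4,"y":0.03,"z":0,"roll":0,"hand":-1}
    - {"x":-0.52,"y":0.04,"z":0,"roll":0,"hand":-1}
    - {"x":-0.564,"y":0.04,"z":0,"roll":0,"hand":-1}
    - {"x":-0.564,"y":0.04,"z":-0.1,"roll":0,"hand":-1}
    - {"x":-0.564,"y":0.04,"z":-0.2,"roll":0,"hand":-1}

```text
clock: 43.5
tool_pos: [0.634, -0.1281, 0.1268]
ee_rot: [-3.142, 0.001, 0.001]
wrist_force: [-0.3, -0.2, 0.0]
grip_width: 0.322
grip_force: 29.5
```

Emit:
move_arm:
  targets:
    - {"x":0,"y":0,"z":-0.1,"roll":0,"hand":-1}
    - {"x":0,"y":0,"z":-0.18,"roll":0,"hand":-1}
    - {"x":0,"y":0,"z":-0.21,"roll":0,"hand":-1}
    - {"x":0,"y":0,"z":-0.21,"roll":0,"hand":-1}
    - {"x":0,"y":0,"z":-0.21,"roll":0,"hand":-0.2}
    - {"x":0,"y":0,"z":-0.21,"roll":0,"hand":-0.2}
    - {"x":0,"y":0,"z":-0.21,"roll":0,"hand":-0.2}

```text
clock: 44.2
tool_pos: [0.6357, -0.1286, 0.0773]
ee_rot: [3.141, -0.0, 0.004]
wrist_force: [0.6, -0.4, 0.3]
grip_width: 0.399
grip_force: 0.0
```

Emit:
move_arm:
  targets:
    - {"x":0,"y":0,"z":0.2,"roll":0,"hand":-0.2}
    - {"x":0,"y":0,"z":0.4,"roll":0,"hand":-0.2}
    - {"x":0,"y":0,"z":0.5,"roll":0,"hand":-0.2}
    - {"x":0,"y":0.2,"z":0.5,"roll":0,"hand":-0.2}
    - {"x":0,"y":0.4,"z":0.5,"roll":0,"hand":-0.2}
    - {"x":0,"y":0.6,"z":0.5,"roll":0,"hand":-0.2}
    - {"x":0,"y":0.8,"z":0.5,"roll":0,"hand":-0.2}
    - {"x":0,"y":1,"z":0.5,"roll":0,"hand":-0.2}

```text
clock: 45.0
tool_pos: [0.6349, 0.1237, 0.202]
ee_rot: [-3.142, 0.001, -0.003]
wrist_force: [0.6, 0.3, -0.2]
grip_width: 0.401
grip_force: 0.0
```

Run:
```python
from h import *
st(); slugs()
for c,e,q,m in segs("top","coupon_a"):
    t=q[q[:,2]>np.percentile(q[:,2],98)-.008]; print("coupon",round(c,2),rect(t),np.percentile(q[:,2],[2,98]).round(3))
for l in ["stylus","scoop"]:
    for c,e,q,m in segs("top",l)[:1]:
        t=q[q[:,2]>np.percentile(q[:,2],98)-.008]; print(l,rect(t),np.percentile(q[:,2],[2,98]).round(3))
```

```text
{'clock': 45.0, 'tool_pos': [0.6349, 0.1237, 0.202], 'wrist_force': [0.6418, 0.2683, -0.2316], 'wrist_torque': [0.0084, -0.0002, -0.0228]}
scene 0.7 hand [  11. -325. -143.] world [ 646. -201.   59.]
scene 0.6 hand [  16. -290. -143.] world [ 651. -166.   59.]
scene 0.49 hand [  57. -217. -102.] world [692. -93. 100.]
scene 0.4 hand [   1. -249. -143.] world [ 636. -125.   59.]
top 0.69 hand [ 133. -194. -171.] world [768. -70.  31.]
top 0.65 hand [  -5. -249. -141.] world [ 630. -125.   61.]
top 0.6 hand [  56. -321. -131.] world [ 690. -198.   71.]
top 0.51 hand [  12. -290. -142.] world [ 647. -166.   60.]
top 0.49 hand [   8. -326. -143.] world [ 642. -203.   59.]
coupon 0.84 ([589.3, -154.8], [62.6, 8.1], -81.6) [0.034 0.079]
coupon 0.82 ([453.3, 479.8], [67.6, 8.6], -59.4) [0.005 0.05 ]
coupon 0.7 ([358.0, 312.8], [30.5, 7.5], 78.1) [0.006 0.051]
stylus ([552.3, 374.6], [18.1, 15.9], 87.1) [0.059 0.124]
```

Emit:
move_arm:
  targets:
    - {"x":-0.328,"y":1,"z":0,"roll":0,"hand":0}
    - {"x":-0.328,"y":1,"z":0,"roll":0,"hand":0}
    - {"x":-0.328,"y":1,"z":0,"roll":0,"hand":0}
    - {"x":-0.328,"y":1,"z":0,"roll":0,"hand":0}
    - {"x":-0.328,"y":1,"z":0,"roll":0,"hand":0}
    - {"x":-0.328,"y":1,"z":0,"roll":0,"hand":0}
    - {"x":-0.328,"y":1,"z":0,"roll":0,"hand":0}
    - {"x":-0.328,"y":1,"z":0,"roll":0,"hand":0}

```text
clock: 46.15
tool_pos: [0.5538, 0.3699, 0.2008]
ee_rot: [3.141, -0.003, 0.0]
wrist_force: [-1.4, -0.3, -0.2]
grip_width: 0.502
grip_force: 0.0
```

Run:
```python
from h import *
st(); snap("wrist")
for l in ["stylus","holder"]:
    for c,e,q,m in segs("wrist",l)[:2]:
        t=q[q[:,2]>np.percentile(q[:,2],98)-.008]; print(l,round(c,2),rect(t),np.percentile(q[:,2],[2,98]).round(3))
```

```text
{'clock': 46.15, 'tool_pos': [0.5538, 0.3699, 0.2008], 'wrist_force': [-1.3542, -0.3076, -0.1692], 'wrist_torque': [0.0001, -0.0261, -0.035]}
stylus 0.85 ([553.0, 374.2], [18.0, 17.7], 88.2) [0.059 0.121]
stylus 0.66 ([621.2, 151.8], [177.2, 143.5], -2.1) [0.001 0.042]
holder 0.61 ([552.4, 376.4], [60.8, 60.0], 0.1) [0.    0.056]
```

Emit:
move_arm:
  targets:
    - {"x":-0.002,"y":0.018,"z":-0.15,"roll":0,"hand":0}
    - {"x":-0.002,"y":0.018,"z":-0.3,"roll":0,"hand":0}
    - {"x":-0.002,"y":0.018,"z":-0.42,"roll":0,"hand":0}
    - {"x":-0.002,"y":0.018,"z":-0.432,"roll":0,"hand":0}
    - {"x":-0.002,"y":0.018,"z":-0.432,"roll":0,"hand":-1}
    - {"x":-0.002,"y":0.018,"z":-0.432,"roll":0,"hand":-1}
    - {"x":-0.002,"y":0.018,"z":-0.432,"roll":0,"hand":-1}
    - {"x":-0.002,"y":0.018,"z":-0.432,"roll":0,"hand":-1}

```text
clock: 47.1
tool_pos: [0.5537, 0.3766, 0.0951]
ee_rot: [-3.14, 0.0, -0.005]
wrist_force: [0.4, -1.2, 4.8]
grip_width: 0.19
grip_force: 30.0
```

Emit:
move_arm:
  targets:
    - {"x":0,"y":0,"z":0,"roll":0,"hand":-1}
    - {"x":0,"y":0,"z":0,"roll":0,"hand":-1}

```text
clock: 47.3
tool_pos: [0.5537, 0.3767, 0.0951]
ee_rot: [-3.141, 0.0, -0.005]
wrist_force: [0.3, -0.6, 6.2]
grip_width: 0.191
grip_force: 30.0
```

Emit:
move_arm:
  targets:
    - {"x":0,"y":0,"z":0.1,"roll":0,"hand":-1}
    - {"x":0,"y":0,"z":0.2,"roll":0,"hand":-1}
    - {"x":0,"y":0,"z":0.3,"roll":0,"hand":-1}
    - {"x":0,"y":0,"z":0.45,"roll":0,"hand":-1}
    - {"x":0,"y":0,"z":0.6,"roll":0,"hand":-1}
    - {"x":0,"y":0,"z":0.6,"roll":0,"hand":-1}

```text
clock: 47.9
tool_pos: [0.5551, 0.3778, 0.2504]
ee_rot: [-3.136, -0.0, -0.017]
wrist_force: [0.8, 0.3, -0.1]
grip_width: 0.196
grip_force: 30.0
```

Emit:
move_arm:
  targets:
    - {"x":0.3,"y":-1,"z":0,"roll":0,"hand":-1}
    - {"x":0.3,"y":-1,"z":0,"roll":0,"hand":-1}
    - {"x":0.3,"y":-1,"z":0,"roll":0,"hand":-1}
    - {"x":0.3,"y":-1,"z":0,"roll":0,"hand":-1}
    - {"x":0.3,"y":-1,"z":0,"roll":0,"hand":-1}
    - {"x":0.3,"y":-1,"z":0,"roll":0,"hand":-1}
    - {"x":0.3,"y":-1,"z":0,"roll":0,"hand":-1}

```text
clock: 48.6
tool_pos: [0.6273, 0.1247, 0.2418]
ee_rot: [-3.141, 0.005, 0.002]
wrist_force: [0.7, -0.2, -0.2]
grip_width: 0.195
grip_force: 30.0
```

Emit:
move_arm:
  targets:
    - {"x":0.4,"y":-0.62,"z":0,"roll":0,"hand":-1}
    - {"x":0.4,"y":-0.62,"z":0,"roll":0,"hand":-1}
    - {"x":0.4,"y":-0.62,"z":0,"roll":0,"hand":-1}
    - {"x":0.4,"y":-0.62,"z":0,"roll":0,"hand":-1}
    - {"x":0.4,"y":-0.62,"z":0,"roll":0,"hand":-1}
    - {"x":0.4,"y":-0.62,"z":0,"roll":0,"hand":-1}

```text
clock: 49.2
tool_pos: [0.7271, -0.0268, 0.2418]
ee_rot: [-3.14, -0.002, 0.002]
wrist_force: [-0.1, 0.7, -1.1]
grip_width: 0.192
grip_force: 30.0
```

Run:
```python
from h import *
st(); snap("scene"); snap("top")
for cam in ["scene","top"]:
    for l in ["slug0","spray","stylus"]:
        for c,e,q,m in segs(cam,l,minc=.25):
            z=np.percentile(q[:,2],[3,95]); t=q[q[:,2]>z[1]-.012]; r=rect(t)
            if r[0][0]>700: print(cam,l,round(c,2),r,"z",(1000*z).round())
```

```text
{'clock': 49.2, 'tool_pos': [0.7271, -0.0268, 0.2418], 'wrist_force': [-0.0579, 0.6512, -1.1306], 'wrist_torque': [0.0847, 0.0135, 0.0332]}
scene spray 0.59 ([787.3, -7.3], [50.2, 47.5], -43.6) z [ 15. 152.]
top stylus 0.38 ([709.7, -17.8], [31.6, 12.6], -44.0) z [244. 271.]
```

Emit:
move_arm:
  targets:
    - {"x":0,"y":-0.01,"z":-0.2,"roll":0,"hand":-1}
    - {"x":0,"y":-0.01,"z":-0.4,"roll":0,"hand":-1}
    - {"x":0,"y":-0.01,"z":-0.55,"roll":0,"hand":-1}
    - {"x":0,"y":-0.01,"z":-0.592,"roll":0,"hand":-1}
    - {"x":0,"y":-0.01,"z":-0.592,"roll":0,"hand":-1}
    - {"x":0.05,"y":-0.05,"z":-0.592,"roll":0,"hand":-1}
    - {"x":0.1,"y":-0.09,"z":-0.592,"roll":0,"hand":-1}
    - {"x":0.12,"y":-0.1,"z":-0.592,"roll":0,"hand":-1}

```text
clock: 50.4
tool_pos: [0.7602, -0.0553, 0.0994]
ee_rot: [3.14, -0.002, 0.011]
wrist_force: [-0.8, -0.5, -1.1]
grip_width: 0.194
grip_force: 30.3
```

Emit:
move_arm:
  targets:
    - {"x":0.004,"y":-0.03,"z":0,"roll":0,"hand":-1}
    - {"x":0.008,"y":-0.06,"z":0,"roll":0,"hand":-1}
    - {"x":0.012,"y":-0.09,"z":0,"roll":0,"hand":-1}
    - {"x":0.016,"y":-0.12,"z":0,"roll":0,"hand":-1}
    - {"x":0.016,"y":-0.12,"z":0,"roll":0,"hand":-1}

```text
clock: 50.9
tool_pos: [0.7611, -0.0851, 0.0948]
ee_rot: [3.141, -0.002, -0.0]
wrist_force: [-0.3, -0.4, -0.4]
grip_width: 0.193
grip_force: 30.0
```

Run:
```python
from h import *
st(); p,d=snap("scene"); snap("wrist")
cv2.imwrite("pics/s11.png",cv2.resize(p[180:300,180:300],None,fx=4,fy=4)[:,:,::-1])
for cam in ["scene","wrist"]:
    for l in ["slug0","spray"]:
        for c,e,q,m in segs(cam,l,minc=.25):
            z=np.percentile(q[:,2],[3,95]); t=q[q[:,2]>z[1]-.012]; r=rect(t)
            if r[0][0]>700: print(cam,l,round(c,2),r,"z",(1000*z).round())
```

```text
{'clock': 50.9, 'tool_pos': [0.7611, -0.0851, 0.0948], 'wrist_force': [-0.2735, -0.3999, -0.4385], 'wrist_torque': [0.0198, -0.0265, 0.0022]}
scene slug0 0.54 ([783.3, -100.5], [30.5, 24.4], 22.3) z [11. 30.]
scene spray 0.85 ([789.0, -6.2], [50.2, 45.7], -46.2) z [ 10. 152.]
wrist slug0 0.85 ([778.8, -105.7], [40.2, 26.8], 14.2) z [16. 28.]
wrist spray 0.72 ([727.3, -146.0], [153.5, 130.6], 89.1) z [ 4. 99.]
wrist spray 0.57 ([786.3, -8.2], [52.3, 51.0], -33.5) z [ 35. 150.]
```

View pics/s11.png

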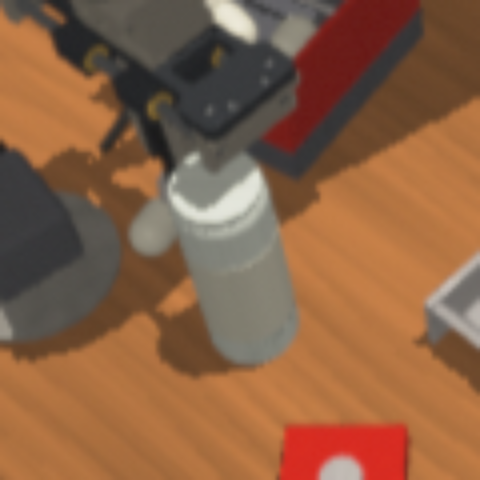

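The crop shows slug B at (150,230) between the can and the grinder disc, so it rolled toward the disc. I will nudge it back along its axis with the stylus, then roll it clear.

Emit:
move_arm:
  targets:
    - {"x":0,"y":0.01,"z":0.08,"roll":0,"hand":-1}
    - {"x":0.05,"y":0,"z":0.14,"roll":0,"hand":-1}
    - {"x":0.15,"y":-0.04,"z":0.14,"roll":0,"hand":-1}
    - {"x":0.204,"y":-0.044,"z":0.14,"roll":0,"hand":-1}
    - {"x":0.204,"y":-0.044,"z":0.14,"roll":0,"hand":-1}
    - {"x":0.204,"y":-0.044,"z":0.09,"roll":0,"hand":-1}
    - {"x":0.204,"y":-0.044,"z":0.05,"roll":0,"hand":-1}
    - {"x":0.204,"y":-0.044,"z":0.05,"roll":0,"hand":-1}

```text
clock: 52.0
tool_pos: [0.8099, -0.0939, 0.1035]
ee_rot: [-3.14, -0.0, 0.009]
wrist_force: [-1.0, -0.1, -1.8]
grip_width: 0.195
grip_force: 30.0
```

Emit:
move_arm:
  targets:
    - {"x":-0.03,"y":-0.006,"z":0,"roll":0,"hand":-1}
    - {"x":-0.06,"y":-0.012,"z":0,"roll":0,"hand":-1}
    - {"x":-0.09,"y":-0.02,"z":0,"roll":0,"hand":-1}
    - {"x":-0.12,"y":-0.028,"z":0,"roll":0,"hand":-1}
    - {"x":-0.12,"y":-0.028,"z":0,"roll":0,"hand":-1}

```text
clock: 52.5
tool_pos: [0.7813, -0.1018, 0.1074]
ee_rot: [-3.141, 0.001, 0.002]
wrist_force: [-0.1, 0.6, -0.7]
grip_width: 0.192
grip_force: 30.0
```

Run:
```python
from h import *
st(); snap("scene"); snap("wrist")
for cam in ["scene","wrist"]:
    for c,e,q,m in segs(cam,"slug0",minc=.25):
            z=np.percentile(q[:,2],[3,95]); t=q[q[:,2]>z[1]-.012]; r=rect(t)
            if r[0][0]>700: print(cam,round(c,2),r,"z",(1000*z).round())
```

```text
{'clock': 52.5, 'tool_pos': [0.7813, -0.1018, 0.1074], 'wrist_force': [-0.0613, 0.5997, -0.664], 'wrist_torque': [0.0372, 0.0153, -0.0065]}
scene 0.66 ([790.2, -116.0], [21.6, 15.3], -65.7) z [15. 29.]
wrist 0.64 ([781.3, -121.2], [45.0, 24.3], 38.0) z [13. 28.]
```

Emit:
move_arm:
  targets:
    - {"x":0,"y":0.02,"z":0.1,"roll":0,"hand":-1}
    - {"x":0,"y":0.02,"z":0.3,"roll":0,"hand":-1}
    - {"x":-0.1,"y":0.02,"z":0.4,"roll":0,"hand":-1}
    - {"x":-0.1,"y":0.02,"z":0.4,"roll":0,"hand":-1}
    - {"x":-0.1,"y":0.02,"z":0.4,"roll":0,"hand":-1}
    - {"x":-0.1,"y":0.02,"z":0.4,"roll":0,"hand":-1}

```text
clock: 53.3
tool_pos: [0.7568, -0.0964, 0.2045]
ee_rot: [-3.14, 0.0, 0.005]
wrist_force: [0.4, -0.6, -1.8]
grip_width: 0.195
grip_force: 30.0
```

Run:
```python
from h import *
snap("scene"); p,d=snap("wrist"); st()
P=cloud(d,"wrist")*1000
for cam in ["scene","wrist"]:
    for c,e,q,m in segs(cam,"slug0",minc=.25):
            z=np.percentile(q[:,2],[3,95]); t=q[q[:,2]>z[1]-.012]; r=rect(t)
            if r[0][0]>700: print(cam,round(c,2),e,r,"z",(1000*z).round())
for l in ["spray"]:
    for c,e,q,m in segs("wrist",l,minc=.4)[:2]:
        t=q[q[:,2]>np.percentile(q[:,2],95)-.012]; print(l,c,rect(t))
for x in range(736,850,8):
    print(x,[int(np.median(s)) if len(s:=P[...,2][(abs(P[...,0]-x-4)<4)&(abs(P[...,1]-y-4)<4)]) else None for y in range(-200,-72,8)])
```

```text
{'clock': 53.4, 'tool_pos': [0.7567, -0.0964, 0.2043], 'wrist_force': [-0.2158, -0.395, 0.6387], 'wrist_torque': [-0.0115, -0.0198, -0.0136]}
scene 0.59 [215. 232.  12.  19.] ([779.1, -117.1], [36.6, 25.9], 9.2) z [13. 29.]
wrist 0.69 [345. 157.  31.  36.] ([776.7, -120.5], [40.7, 27.3], 19.6) z [17. 28.]
spray 0.68 ([786.5, -9.7], [50.8, 50.1], -35.2)
736 [0, 13, 0, 0, 0, 0, 0, 0, 0, 0, 0, 0, 0, 0, 0, 0]
744 [0, 11, 0, 0, 0, 0, 0, 0, 0, 0, 0, 244, 229, 229, 237, 0]
752 [0, 7, 0, 283, 0, 0, 0, 0, 0, 21, 18, 255, 229, 229, 255, 0]
760 [0, 0, 0, 289, 0, 0, 0, 0, 23, 242, 235, 240, 207, 207, 236, 234]
768 [0, 0, 0, 294, 0, 0, 0, 0, 23, 27, 27, 266, 168, 168, 267, 245]
776 [0, 0, 0, 288, 297, 297, 297, 297, 304, 304, 304, 299, 297, 297, 298, 304]
784 [0, 0, 284, 287, 0, 0, 11, 0, 299, 299, 299, 298, 0, 0, 298, 299]
792 [0, 0, 0, 0, 11, 11, 11, 11, 11, 12, 15, 0, 0, 0, 0, 0]
800 [0, 0, 11, 11, 11, 11, 11, 11, 11, 11, 11, 0, 0, 0, 0, 0]
808 [48, 59, 60, 60, 57, 12, 11, 11, 11, 11, 11, 11, 0, 0, 0, 0]
816 [56, 60, 61, 61, 61, 61, 61, 60, 60, 40, 11, 11, 11, 0, 0, 0]
824 [60, 61, 61, 61, 61, 61, 61, 61, 61, 57, 11, 11, 11, 0, 0, 0]
832 [62, 61, 61, 61, 61, 61, 61, 61, 61, 54, 11, 11, 11, 10, 0, 0]
840 [61, 61, 61, 61, 61, 61, 61, 61, 61, 36, 11, 11, 11, 11, 0, 0]
848 [59, 61, 61, 61, 61, 61, 61, 61, 61, 21, 11, 11, 11, 11, 0, 0]
```

Emit:
move_arm:
  targets:
    - {"x":0.1,"y":-0.03,"z":-0.1,"roll":0,"hand":-1}
    - {"x":0.216,"y":-0.05,"z":-0.2,"roll":0,"hand":-1}
    - {"x":0.216,"y":-0.05,"z":-0.25,"roll":0,"hand":-1}
    - {"x":0.216,"y":-0.05,"z":-0.3,"roll":0,"hand":-1}
    - {"x":0.216,"y":-0.05,"z":-0.36,"roll":0,"hand":-1}
    - {"x":0.216,"y":-0.05,"z":-0.386,"roll":0,"hand":-1}
    - {"x":0.216,"y":-0.05,"z":-0.386,"roll":0,"hand":-1}

```text
clock: 54.25
tool_pos: [0.8106, -0.1089, 0.1108]
ee_rot: [-3.141, 0.0, 0.001]
wrist_force: [-0.7, -0.6, -0.5]
grip_width: 0.195
grip_force: 30.0
```

Emit:
move_arm:
  targets:
    - {"x":-0.02,"y":-0.006,"z":0,"roll":0,"hand":-1}
    - {"x":-0.045,"y":-0.014,"z":0,"roll":0,"hand":-1}
    - {"x":-0.07,"y":-0.022,"z":0,"roll":0,"hand":-1}
    - {"x":-0.095,"y":-0.03,"z":0,"roll":0,"hand":-1}
    - {"x":-0.095,"y":-0.03,"z":0,"roll":0,"hand":-1}

```text
clock: 54.75
tool_pos: [0.7884, -0.1179, 0.1151]
ee_rot: [3.14, -0.001, 0.008]
wrist_force: [-0.3, 0.1, 6.9]
grip_width: 0.198
grip_force: 30.0
```

Emit:
move_arm:
  targets:
    - {"x":0.02,"y":0.02,"z":0.1,"roll":0,"hand":-1}
    - {"x":0.02,"y":0.02,"z":0.3,"roll":0,"hand":-1}
    - {"x":-0.12,"y":0.06,"z":0.4,"roll":0,"hand":-1}
    - {"x":-0.12,"y":0.06,"z":0.4,"roll":0,"hand":-1}
    - {"x":-0.12,"y":0.06,"z":0.4,"roll":0,"hand":-1}
    - {"x":-0.12,"y":0.06,"z":0.4,"roll":0,"hand":-1}

```text
clock: 55.35
tool_pos: [0.7573, -0.102, 0.2097]
ee_rot: [-3.141, 0.001, 0.002]
wrist_force: [0.6, -0.3, -0.8]
grip_width: 0.193
grip_force: 30.0
```

Run:
```python
from h import *
snap("scene"); p,d=snap("wrist"); st()
for cam in ["scene","wrist"]:
    for c,e,q,m in segs(cam,"slug0",minc=.25):
            z=np.percentile(q[:,2],[3,95]); t=q[q[:,2]>z[1]-.012]; r=rect(t)
            if r[0][0]>700: print(cam,round(c,2),e,r,"z",(1000*z).round())
```

```text
{'clock': 55.45, 'tool_pos': [0.7574, -0.102, 0.2092], 'wrist_force': [-0.1957, 0.2792, -1.0926], 'wrist_torque': [-0.014, -0.0326, 0.0086]}
scene 0.54 [229. 181.  16.  14.] ([714.5, -117.8], [235.0, 36.6], 51.2) z [41. 59.]
wrist 0.91 [339. 157.  27.  39.] ([774.4, -116.7], [40.6, 27.2], 19.5) z [16. 28.]
```

Emit:
move_arm:
  targets:
    - {"x":0.1,"y":-0.005,"z":-0.1,"roll":0,"hand":-1}
    - {"x":0.196,"y":-0.013,"z":-0.2,"roll":0,"hand":-1}
    - {"x":0.196,"y":-0.013,"z":-0.28,"roll":0,"hand":-1}
    - {"x":0.196,"y":-0.013,"z":-0.36,"roll":0,"hand":-1}
    - {"x":0.196,"y":-0.013,"z":-0.41,"roll":0,"hand":-1}
    - {"x":0.196,"y":-0.013,"z":-0.43,"roll":0,"hand":-1}
    - {"x":0.196,"y":-0.013,"z":-0.43,"roll":0,"hand":-1}
    - {"x":0.196,"y":-0.013,"z":-0.43,"roll":0,"hand":-1}

```text
clock: 56.35
tool_pos: [0.8072, -0.1052, 0.105]
ee_rot: [3.141, -0.0, 0.003]
wrist_force: [-0.1, 0.2, -0.4]
grip_width: 0.194
grip_force: 30.0
```

Emit:
move_arm:
  targets:
    - {"x":0,"y":0,"z":-0.012,"roll":0,"hand":-1}
    - {"x":0,"y":0,"z":-0.014,"roll":0,"hand":-1}

```text
clock: 56.55
tool_pos: [0.8069, -0.1051, 0.1007]
ee_rot: [3.141, -0.0, 0.002]
wrist_force: [-0.5, -0.1, 0.4]
grip_width: 0.194
grip_force: 30.0
```

Emit:
move_arm:
  targets:
    - {"x":-0.03,"y":-0.01,"z":0,"roll":0,"hand":-1}
    - {"x":-0.06,"y":-0.021,"z":0,"roll":0,"hand":-1}
    - {"x":-0.09,"y":-0.032,"z":0,"roll":0,"hand":-1}
    - {"x":-0.105,"y":-0.037,"z":0,"roll":0,"hand":-1}
    - {"x":-0.105,"y":-0.037,"z":0,"roll":0,"hand":-1}

```text
clock: 57.05
tool_pos: [0.7802, -0.1145, 0.1003]
ee_rot: [3.141, -0.001, 0.0]
wrist_force: [-0.5, -1.4, -0.1]
grip_width: 0.189
grip_force: 30.0
```

Emit:
move_arm:
  targets:
    - {"x":0.02,"y":0.02,"z":0.1,"roll":0,"hand":-1}
    - {"x":0.02,"y":0.02,"z":0.3,"roll":0,"hand":-1}
    - {"x":-0.12,"y":0.06,"z":0.4,"roll":0,"hand":-1}
    - {"x":-0.12,"y":0.06,"z":0.4,"roll":0,"hand":-1}
    - {"x":-0.12,"y":0.06,"z":0.4,"roll":0,"hand":-1}
    - {"x":-0.12,"y":0.06,"z":0.4,"roll":0,"hand":-1}

```text
clock: 57.65
tool_pos: [0.7504, -0.0992, 0.1985]
ee_rot: [-3.141, 0.0, 0.002]
wrist_force: [0.4, 0.0, -0.9]
grip_width: 0.194
grip_force: 30.0
```

Run:
```python
from h import *
snap("scene"); p,d=snap("wrist"); st()
for cam in ["scene","wrist"]:
    for c,e,q,m in segs(cam,"slug0",minc=.25):
            z=np.percentile(q[:,2],[3,95]); t=q[q[:,2]>z[1]-.012]; r=rect(t)
            if r[0][0]>700: print(cam,round(c,2),e,r,"z",(1000*z).round())
```

```text
{'clock': 57.75, 'tool_pos': [0.7503, -0.0994, 0.198], 'wrist_force': [-0.1624, 1.2586, -0.824], 'wrist_torque': [0.0496, 0.0165, -0.0276]}
scene 0.54 [219. 228.   6.  12.] ([763.9, -118.3], [23.9, 14.3], 17.1) z [13. 30.]
scene 0.52 [231. 181.  14.  11.] ([761.3, -12.2], [20.8, 1.5], 2.0) z [ 40. 278.]
wrist 0.68 [348. 173.  30.  40.] ([755.7, -124.5], [40.3, 27.4], 21.0) z [ 0. 28.]
```

Emit:
move_arm:
  targets:
    - {"x":-0.4,"y":0.95,"z":0.1,"roll":0,"hand":-1}
    - {"x":-0.4,"y":0.95,"z":0.1,"roll":0,"hand":-1}
    - {"x":-0.4,"y":0.95,"z":0.1,"roll":0,"hand":-1}
    - {"x":-0.4,"y":0.95,"z":0.1,"roll":0,"hand":-1}
    - {"x":-0.4,"y":0.95,"z":0.1,"roll":0,"hand":-1}
    - {"x":-0.4,"y":0.95,"z":0.1,"roll":0,"hand":-1}

```text
clock: 58.45
tool_pos: [0.6487, 0.1434, 0.2255]
ee_rot: [-3.14, -0.008, -0.0]
wrist_force: [0.0, -0.4, -0.2]
grip_width: 0.196
grip_force: 30.0
```

Emit:
move_arm:
  targets:
    - {"x":-0.387,"y":0.954,"z":0,"roll":0,"hand":-1}
    - {"x":-0.387,"y":0.954,"z":0,"roll":0,"hand":-1}
    - {"x":-0.387,"y":0.954,"z":0,"roll":0,"hand":-1}
    - {"x":-0.387,"y":0.954,"z":0,"roll":0,"hand":-1}
    - {"x":-0.387,"y":0.954,"z":0,"roll":0,"hand":-1}
    - {"x":-0.387,"y":0.954,"z":0,"roll":0,"hand":-1}
    - {"x":-0.387,"y":0.954,"z":0,"roll":0,"hand":-1}
    - {"x":-0.387,"y":0.954,"z":0,"roll":0,"hand":-1}

```text
clock: 59.25
tool_pos: [0.5545, 0.3755, 0.2245]
ee_rot: [3.141, -0.002, -0.0]
wrist_force: [-0.1, -0.5, -0.6]
grip_width: 0.197
grip_force: 30.0
```

Run:
```python
from h import *
st(); snap("scene"); snap("top"); slugs(("top",))
for l in ["stylus","holder"]:
  for cam in ["scene","top"]:
    for c,e,q,m in segs(cam,l)[:1]: 
        z=np.percentile(q[:,2],[2,98]); t=q[q[:,2]>z[1]-.008]; print(cam,l,round(c,2),rect(t),z.round(3))
```

```text
{'clock': 59.25, 'tool_pos': [0.5545, 0.3755, 0.2245], 'wrist_force': [-0.0703, -0.4643, -0.5543], 'wrist_torque': [0.0237, -0.0482, 0.0129]}
top 0.68 hand [ 138. -573. -154.] world [ 691. -198.   71.]
top 0.63 hand [  88. -577. -164.] world [ 641. -202.   61.]
top 0.61 hand [ 118. -476. -165.] world [ 671. -101.   60.]
top 0.58 hand [ 200. -498. -194.] world [ 753. -123.   31.]
top 0.56 hand [ 115. -514. -164.] world [ 668. -139.   61.]
scene stylus 0.7 ([664.8, -128.2], [228.4, 193.7], 9.1) [0.002 0.101]
scene holder 0.78 ([554.1, 375.9], [62.4, 59.8], 0.6) [0.    0.057]
top holder 0.33 ([589.9, -157.3], [68.3, 8.2], -81.4) [0.034 0.079]
```

Emit:
move_arm:
  targets:
    - {"x":-0.003,"y":0.004,"z":-0.15,"roll":0,"hand":-1}
    - {"x":-0.003,"y":0.004,"z":-0.28,"roll":0,"hand":-1}
    - {"x":-0.003,"y":0.004,"z":-0.36,"roll":0,"hand":-1}
    - {"x":-0.003,"y":0.004,"z":-0.43,"roll":0,"hand":-1}
    - {"x":-0.003,"y":0.004,"z":-0.48,"roll":0,"hand":-1}
    - {"x":-0.003,"y":0.004,"z":-0.505,"roll":0,"hand":-1}
    - {"x":-0.003,"y":0.004,"z":-0.518,"roll":0,"hand":-1}
    - {"x":-0.003,"y":0.004,"z":-0.518,"roll":0,"hand":-1}

```text
clock: 60.45
tool_pos: [0.5532, 0.3779, 0.0958]
ee_rot: [-3.141, 0.0, -0.001]
wrist_force: [-0.8, -0.3, -0.0]
grip_width: 0.194
grip_force: 30.0
```

Emit:
move_arm:
  targets:
    - {"x":0,"y":0,"z":0,"roll":0,"hand":-0.2}
    - {"x":0,"y":0,"z":0,"roll":0,"hand":-0.2}
    - {"x":0,"y":0,"z":0,"roll":0,"hand":-0.2}
    - {"x":0,"y":0,"z":0.2,"roll":0,"hand":-0.2}
    - {"x":0,"y":0,"z":0.4,"roll":0,"hand":-0.2}
    - {"x":0,"y":0,"z":0.5,"roll":0,"hand":0.35}
    - {"x":0,"y":0,"z":0.5,"roll":0,"hand":0.35}

```text
clock: 61.15
tool_pos: [0.5556, 0.3791, 0.227]
ee_rot: [-3.137, 0.0, -0.016]
wrist_force: [0.6, -0.0, -0.2]
grip_width: 0.551
grip_force: 0.0
```

Emit:
move_arm:
  targets:
    - {"x":0.35,"y":-1,"z":0,"roll":0,"hand":0.35}
    - {"x":0.35,"y":-1,"z":0,"roll":0,"hand":0.35}
    - {"x":0.35,"y":-1,"z":0,"roll":0,"hand":0.35}
    - {"x":0.35,"y":-1,"z":0,"roll":0,"hand":0.35}
    - {"x":0.35,"y":-1,"z":0,"roll":0,"hand":0.35}
    - {"x":0.35,"y":-1,"z":0,"roll":0,"hand":0.35}

```text
clock: 61.75
tool_pos: [0.6407, 0.1229, 0.2184]
ee_rot: [3.14, -0.008, -0.003]
wrist_force: [-0.3, 0.4, -0.1]
grip_width: 0.678
grip_force: 0.0
```

Emit:
move_arm:
  targets:
    - {"x":0.486,"y":-1,"z":0,"roll":0,"hand":0.35}
    - {"x":0.486,"y":-1,"z":0,"roll":0,"hand":0.35}
    - {"x":0.486,"y":-1,"z":0,"roll":0,"hand":0.35}
    - {"x":0.486,"y":-1,"z":0,"roll":0,"hand":0.35}
    - {"x":0.486,"y":-1,"z":0,"roll":0,"hand":0.35}
    - {"x":0.486,"y":-1,"z":0,"roll":0,"hand":0.35}
    - {"x":0.486,"y":-1,"z":0,"roll":0,"hand":0.35}

```text
clock: 62.45
tool_pos: [0.7617, -0.1259, 0.2173]
ee_rot: [-3.141, 0.007, 0.004]
wrist_force: [-0.8, 0.3, 1.0]
grip_width: 0.675
grip_force: 0.0
```

Emit:
move_arm:
  targets:
    - {"x":0,"y":-0.052,"z":-0.15,"roll":0,"hand":0.35}
    - {"x":0,"y":-0.052,"z":-0.24,"roll":0,"hand":0.35}
    - {"x":0,"y":-0.052,"z":-0.24,"roll":0,"hand":0.35}
    - {"x":0,"y":-0.052,"z":-0.24,"roll":0,"hand":0.35}
    - {"x":0,"y":-0.052,"z":-0.24,"roll":0,"hand":0.35}

```text
clock: 62.95
tool_pos: [0.7628, -0.1344, 0.1627]
ee_rot: [3.141, 0.001, 0.005]
wrist_force: [-0.2, 0.9, 0.4]
grip_width: 0.673
grip_force: 0.0
```

Run:
```python
from h import *
st(); snap("scene"); p,d=snap("wrist")
for cam in ["scene","wrist"]:
    for l in ["slug0","spray","stylus"]:
        for c,e,q,m in segs(cam,l,minc=.4)[:5]:
            z=np.percentile(q[:,2],[3,95]); t=q[q[:,2]>z[1]-.012]; r=rect(t)
            if r[0][0]>700 or l=="stylus": print(cam,l,round(c,2),e,r,"z",(1000*z).round())
P=cloud(d,"wrist")*1000
for x in range(728,800,8):
    print(x,[int(np.median(s)) if len(s:=P[...,2][(abs(P[...,0]-x-4)<4)&(abs(P[...,1]-y-4)<4)]) else None for y in range(-200,-152,8)])
```

```text
{'clock': 62.95, 'tool_pos': [0.7628, -0.1344, 0.1627], 'wrist_force': [-0.237, 0.9306, 0.3678], 'wrist_torque': [0.0343, 0.0038, 0.0314]}
scene slug0 0.48 [217. 228.  14.  14.] ([800.9, -28.0], [19.4, 2.4], 36.3) z [ -1. 150.]
scene spray 0.66 [240. 244.  34.  47.] ([788.3, -7.3], [51.6, 48.8], -84.7) z [ 12. 152.]
scene stylus 0.57 [440. 270.  20.  27.] ([554.2, 378.8], [18.8, 17.4], -2.0) z [ 59. 122.]
wrist slug0 0.79 [313. 193.  36.  44.] ([754.8, -124.9], [40.9, 27.5], 20.1) z [-1. 26.]
wrist spray 0.88 [130. 192. 174. 121.] ([785.5, -10.0], [51.2, 51.1], -77.5) z [ 22. 148.]
728 [-2, 12, -2, -2, -2, -2]
736 [-2, 10, -2, -2, -2, -2]
744 [-2, 8, -2, -1, -2, -2]
752 [-2, -2, -2, 231, 186, -2]
760 [-2, -2, -2, 235, 192, -2]
768 [-3, -2, 201, 211, 189, -2]
776 [260, 261, 261, 258, 254, 254]
784 [261, 261, 261, 260, 253, 253]
792 [253, 253, 253, 253, 9, 9]
```

Emit:
move_arm:
  targets:
    - {"x":-0.006,"y":-0.01,"z":-0.18,"roll":0,"hand":0.35}
    - {"x":-0.006,"y":-0.01,"z":-0.36,"roll":0,"hand":0.35}
    - {"x":-0.006,"y":-0.01,"z":-0.5,"roll":0,"hand":0.35}
    - {"x":-0.006,"y":-0.01,"z":-0.57,"roll":0,"hand":0.35}
    - {"x":-0.006,"y":-0.01,"z":-0.583,"roll":0,"hand":0.35}
    - {"x":-0.006,"y":-0.01,"z":-0.583,"roll":0,"hand":0.35}

```text
clock: 63.95
tool_pos: [0.7609, -0.1379, 0.0154]
ee_rot: [3.141, -0.0, 0.002]
wrist_force: [0.2, 0.4, 0.9]
grip_width: 0.675
grip_force: 0.0
```

Emit:
move_arm:
  targets:
    - {"x":0,"y":0,"z":0,"roll":0,"hand":-1}
    - {"x":0,"y":0,"z":0,"roll":0,"hand":-1}
    - {"x":0,"y":0,"z":0,"roll":0,"hand":-1}
    - {"x":0,"y":0,"z":0,"roll":0,"hand":-1}
    - {"x":0,"y":0,"z":0,"roll":0,"hand":-1}
    - {"x":0,"y":0,"z":0,"roll":0,"hand":-1}

```text
clock: 64.55
tool_pos: [0.7605, -0.1379, 0.0151]
ee_rot: [3.141, -0.0, 0.001]
wrist_force: [-1.1, -0.6, 2.3]
grip_width: 0.33
grip_force: 30.0
```

Emit:
move_arm:
  targets:
    - {"x":0,"y":0,"z":0.1,"roll":0,"hand":-1}
    - {"x":0,"y":0,"z":0.25,"roll":0,"hand":-1}
    - {"x":0,"y":0,"z":0.4,"roll":0,"hand":-1}
    - {"x":0,"y":0,"z":0.55,"roll":0,"hand":-1}
    - {"x":0,"y":0,"z":0.66,"roll":0,"hand":-1}
    - {"x":0,"y":0,"z":0.66,"roll":0,"hand":-1}

```text
clock: 65.15
tool_pos: [0.763, -0.1385, 0.1861]
ee_rot: [3.138, -0.0, 0.015]
wrist_force: [0.8, -0.6, 0.4]
grip_width: 0.33
grip_force: 30.0
```

Emit:
move_arm:
  targets:
    - {"x":-0.1,"y":-0.04,"z":0,"roll":0,"hand":-1}
    - {"x":-0.25,"y":-0.08,"z":0,"roll":0,"hand":-1}
    - {"x":-0.4,"y":-0.12,"z":0,"roll":0,"hand":-1}
    - {"x":-0.52,"y":-0.17,"z":0,"roll":0,"hand":-1}
    - {"x":-0.562,"y":-0.176,"z":0,"roll":0,"hand":-1}
    - {"x":-0.562,"y":-0.176,"z":-0.1,"roll":0,"hand":-1}
    - {"x":-0.562,"y":-0.176,"z":-0.2,"roll":0,"hand":-1}

```text
clock: 65.85
tool_pos: [0.619, -0.1817, 0.128]
ee_rot: [-3.141, 0.001, 0.0]
wrist_force: [-0.2, -0.3, -1.5]
grip_width: 0.331
grip_force: 30.0
```

Emit:
move_arm:
  targets:
    - {"x":0,"y":0,"z":-0.1,"roll":0,"hand":-1}
    - {"x":0,"y":0,"z":-0.17,"roll":0,"hand":-1}
    - {"x":0,"y":0,"z":-0.2,"roll":0,"hand":-1}
    - {"x":0,"y":0,"z":-0.2,"roll":0,"hand":-1}
    - {"x":0,"y":0,"z":-0.2,"roll":0,"hand":-0.26}
    - {"x":0,"y":0,"z":-0.2,"roll":0,"hand":-0.26}
    - {"x":0,"y":0,"z":-0.2,"roll":0,"hand":-0.26}

```text
clock: 66.55
tool_pos: [0.6205, -0.1821, 0.0808]
ee_rot: [3.141, -0.0, 0.003]
wrist_force: [0.1, -0.4, -0.0]
grip_width: 0.37
grip_force: 0.0
```

Emit:
move_arm:
  targets:
    - {"x":0,"y":0,"z":0.2,"roll":0,"hand":-0.26}
    - {"x":0,"y":0,"z":0.4,"roll":0,"hand":-0.26}
    - {"x":0,"y":0,"z":0.58,"roll":0,"hand":-0.26}
    - {"x":0,"y":0.2,"z":0.58,"roll":0,"hand":0}
    - {"x":0,"y":0.4,"z":0.58,"roll":0,"hand":0}
    - {"x":0,"y":0.6,"z":0.58,"roll":0,"hand":0}
    - {"x":0,"y":0.8,"z":0.58,"roll":0,"hand":0}
    - {"x":0,"y":1,"z":0.58,"roll":0,"hand":0}

```text
clock: 67.35
tool_pos: [0.6197, 0.0702, 0.2256]
ee_rot: [3.141, -0.001, 0.002]
wrist_force: [0.6, 0.0, -0.2]
grip_width: 0.497
grip_force: 0.0
```

Run:
```python
from h import *
st(); p,d=snap("top","t12"); slugs()
for l in ["scoop","coupon_a","spray","tape"]:
  for cam in ["scene","top"]:
    for c,e,q,m in segs(cam,l)[:2]: 
        z=np.percentile(q[:,2],[2,98]); t=q[q[:,2]>z[1]-.008]; print(cam,l,round(c,2),rect(t),z.round(3))
cv2.imwrite("pics/t12.png",cv2.resize(p[60:290,120:500],None,fx=2,fy=2)[:,:,::-1])
```

```text
{'clock': 67.35, 'tool_pos': [0.6197, 0.0702, 0.2256], 'wrist_force': [0.5574, 0.002, -0.1742], 'wrist_torque': [-0.0014, -0.0222, -0.0059]}
top 0.71 hand [  10. -204. -165.] world [ 630. -126.   61.]
top 0.68 hand [  69. -279. -155.] world [ 690. -200.   71.]
top 0.54 hand [  52. -214. -165.] world [ 673. -135.   61.]
top 0.5 hand [  41. -245. -165.] world [ 661. -166.   61.]
top 0.45 hand [  22. -280. -165.] world [ 642. -202.   61.]
top 0.44 hand [ -35. -236. -147.] world [ 585. -158.   79.]
top 0.42 hand [  10. -240. -166.] world [ 630. -162.   60.]
scene scoop 0.68 ([420.3, -384.0], [91.2, 21.1], -2.0) [0.002 0.077]
top scoop 0.72 ([415.8, -384.2], [88.0, 20.2], -3.0) [0.001 0.079]
top scoop 0.7 ([589.2, -157.5], [66.0, 8.2], -82.9) [0.033 0.079]
scene coupon_a 0.69 ([453.7, 478.9], [69.9, 11.0], -58.5) [-0.     0.047]
scene coupon_a 0.68 ([357.2, 297.5], [68.5, 10.2], 80.9) [0.    0.047]
top coupon_a 0.96 ([589.1, -156.8], [64.7, 8.2], -82.9) [0.034 0.079]
top coupon_a 0.85 ([452.4, 480.7], [69.1, 8.1], -59.7) [0.   0.05]
scene spray 0.87 ([787.2, -7.8], [49.0, 45.1], 48.9) [0.009 0.152]
top spray 0.54 ([660.6, -167.1], [30.1, 21.5], -72.9) [0.049 0.063]
top spray 0.45 ([787.1, -25.1], [36.0, 12.1], 18.3) [0.124 0.155]
scene tape 0.61 ([511.4, 80.7], [287.2, 35.4], 28.7) [0.005 0.028]
top tape 0.58 ([401.0, 12.0], [47.2, 44.9], 15.1) [0.022 0.031]
```

View pics/t12.png

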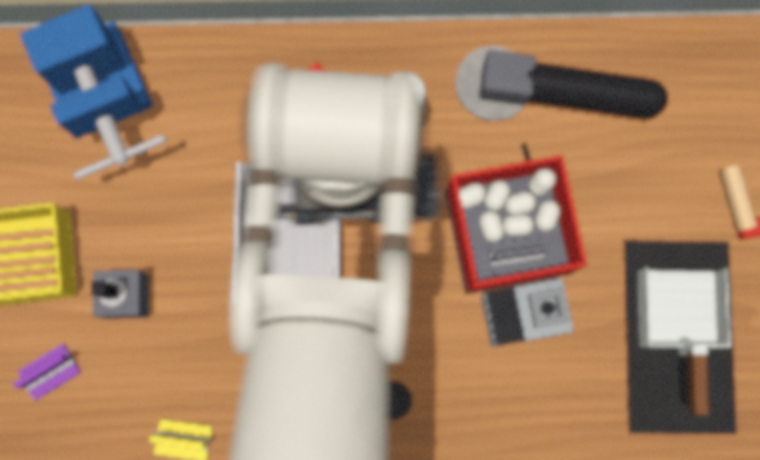

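The top view shows all seven slugs and the coupon in the tub, the scoop flat on its mat, and the stylus standing in its holder. Next comes the button press.

Emit:
move_arm:
  targets:
    - {"x":-0.1,"y":0.9,"z":0,"roll":0,"hand":0}
    - {"x":-0.1,"y":0.9,"z":0,"roll":0,"hand":0}
    - {"x":-0.1,"y":0.9,"z":0,"roll":0,"hand":0}
    - {"x":-0.1,"y":0.9,"z":0,"roll":0,"hand":0}
    - {"x":-0.1,"y":0.9,"z":0,"roll":0,"hand":0}
    - {"x":-0.1,"y":0.9,"z":0,"roll":0,"hand":0}

```text
clock: 68.6
tool_pos: [0.5937, 0.2967, 0.2244]
ee_rot: [-3.141, -0.007, 0.0]
wrist_force: [-0.5, -0.2, -0.8]
grip_width: 0.502
grip_force: 0.0
```

Emit:
move_arm:
  targets:
    - {"x":-0.166,"y":0.33,"z":0,"roll":0,"hand":0}
    - {"x":-0.166,"y":0.33,"z":0,"roll":0,"hand":0}
    - {"x":-0.166,"y":0.33,"z":0,"roll":0,"hand":0}
    - {"x":-0.166,"y":0.33,"z":0,"roll":0,"hand":0}
    - {"x":-0.166,"y":0.33,"z":0,"roll":0,"hand":0}
    - {"x":-0.166,"y":0.33,"z":0,"roll":0,"hand":0}

```text
clock: 69.2
tool_pos: [0.5542, 0.3742, 0.2246]
ee_rot: [3.141, -0.004, 0.0]
wrist_force: [0.5, -0.8, 0.5]
grip_width: 0.501
grip_force: 0.0
```

Run:
```python
from h import *
st(); snap("wrist"); snap("top")
for cam,l in [("wrist","stylus"),("wrist","holder"),("top","button_top"),("top","tumbler")]:
    for c,e,q,m in segs(cam,l)[:2]:
        z=np.percentile(q[:,2],[2,98]); t=q[q[:,2]>z[1]-.008]; print(cam,l,round(c,2),rect(t),z.round(3))
P=cloud(segs.d["top"],"top").reshape(-1,3)*1000
m=(P[:,2]>54)&(P[:,2]<63)&(abs(P[:,0]-516)<40)&(abs(P[:,1]+197)<40); print("collar rim",rect(P[m]/1000),np.median(P[m],0))
```

```text
{'clock': 69.2, 'tool_pos': [0.5542, 0.3742, 0.2246], 'wrist_force': [0.5497, -0.7749, 0.5296], 'wrist_torque': [0.018, 0.0462, 0.0294]}
wrist stylus 0.85 ([552.3, 379.8], [17.9, 17.4], -0.8) [0.056 0.121]
wrist holder 0.95 ([552.1, 377.3], [60.5, 60.0], 0.0) [0.008 0.056]
top button_top 0.51 ([517.2, -195.4], [16.7, 16.5], -0.5) [0.046 0.054]
top tumbler 0.58 ([627.6, -153.5], [150.5, 149.6], -81.2) [0.012 0.103]
collar rim ([525.6, -195.7], [65.2, 47.3], 7.7) [ 516.3339687  -196.93477299   58.52036933]
```

Emit:
move_arm:
  targets:
    - {"x":-0.004,"y":0.014,"z":-0.2,"roll":0,"hand":0}
    - {"x":-0.004,"y":0.014,"z":-0.38,"roll":0,"hand":0}
    - {"x":-0.004,"y":0.014,"z":-0.5,"roll":0,"hand":0}
    - {"x":-0.004,"y":0.014,"z":-0.526,"roll":0,"hand":0}
    - {"x":-0.004,"y":0.014,"z":-0.526,"roll":0,"hand":-1}
    - {"x":-0.004,"y":0.014,"z":-0.526,"roll":0,"hand":-1}
    - {"x":-0.004,"y":0.014,"z":-0.526,"roll":0,"hand":-1}
    - {"x":-0.004,"y":0.014,"z":-0.526,"roll":0,"hand":-1}

```text
clock: 70.3
tool_pos: [0.5537, 0.3798, 0.0955]
ee_rot: [-3.14, 0.0, -0.006]
wrist_force: [0.5, -0.4, 3.4]
grip_width: 0.196
grip_force: 30.0
```

Emit:
move_arm:
  targets:
    - {"x":0,"y":0,"z":0,"roll":0,"hand":-1}
    - {"x":0,"y":0,"z":0,"roll":0,"hand":-1}
    - {"x":0,"y":0,"z":0,"roll":0,"hand":-1}

```text
clock: 70.6
tool_pos: [0.5537, 0.3798, 0.0955]
ee_rot: [-3.14, 0.0, -0.006]
wrist_force: [-0.0, -0.8, 6.5]
grip_width: 0.198
grip_force: 30.0
```

Emit:
move_arm:
  targets:
    - {"x":0,"y":0,"z":0.1,"roll":0,"hand":-1}
    - {"x":0,"y":0,"z":0.2,"roll":0,"hand":-1}
    - {"x":0,"y":0,"z":0.3,"roll":0,"hand":-1}
    - {"x":0,"y":0,"z":0.45,"roll":0,"hand":-1}
    - {"x":0,"y":0,"z":0.56,"roll":0,"hand":-1}
    - {"x":0,"y":0,"z":0.56,"roll":0,"hand":-1}

```text
clock: 71.2
tool_pos: [0.5546, 0.3805, 0.239]
ee_rot: [-3.137, 0.0, -0.014]
wrist_force: [-0.1, 1.0, 0.4]
grip_width: 0.193
grip_force: 30.0
```

Emit:
move_arm:
  targets:
    - {"x":0,"y":-1,"z":0,"roll":0,"hand":-1}
    - {"x":0,"y":-1,"z":0,"roll":0,"hand":-1}
    - {"x":0,"y":-1,"z":0,"roll":0,"hand":-1}
    - {"x":0,"y":-1,"z":0,"roll":0,"hand":-1}
    - {"x":0,"y":-1,"z":0,"roll":0,"hand":-1}
    - {"x":0,"y":-1,"z":0,"roll":0,"hand":-1}

```text
clock: 71.8
tool_pos: [0.5518, 0.124, 0.2314]
ee_rot: [3.139, -0.011, -0.004]
wrist_force: [-0.0, 0.1, -0.4]
grip_width: 0.194
grip_force: 30.0
```

Emit:
move_arm:
  targets:
    - {"x":-0.144,"y":-1,"z":0,"roll":0,"hand":-1}
    - {"x":-0.144,"y":-1,"z":0,"roll":0,"hand":-1}
    - {"x":-0.144,"y":-1,"z":0,"roll":0,"hand":-1}
    - {"x":-0.144,"y":-1,"z":0,"roll":0,"hand":-1}
    - {"x":-0.144,"y":-1,"z":0,"roll":0,"hand":-1}
    - {"x":-0.144,"y":-1,"z":0,"roll":0,"hand":-1}

```text
clock: 72.4
tool_pos: [0.5152, -0.1248, 0.2318]
ee_rot: [3.141, -0.01, -0.003]
wrist_force: [0.4, 0.5, -1.2]
grip_width: 0.194
grip_force: 30.0
```

Emit:
move_arm:
  targets:
    - {"x":0,"y":-0.3,"z":0,"roll":0,"hand":-1}
    - {"x":0,"y":-0.3,"z":0,"roll":0,"hand":-1}
    - {"x":0,"y":-0.3,"z":0,"roll":0,"hand":-1}
    - {"x":0,"y":-0.3,"z":0,"roll":0,"hand":-1}
    - {"x":0,"y":-0.3,"z":0,"roll":0,"hand":-1}

```text
clock: 72.9
tool_pos: [0.5164, -0.1938, 0.2325]
ee_rot: [-3.14, -0.002, 0.001]
wrist_force: [-0.2, 0.3, -1.4]
grip_width: 0.195
grip_force: 30.0
```

Run:
```python
from h import *
st(); snap("scene"); snap("wrist")
for cam,l in [("scene","stylus"),("wrist","stylus"),("wrist","button_top"),("scene","button_top")]:
    for c,e,q,m in segs(cam,l)[:2]:
        z=np.percentile(q[:,2],[2,98]); t=q[q[:,2]>z[1]-.008]; print(cam,l,round(c,2),rect(t),z.round(3))
P=cloud(segs.d["wrist"],"wrist").reshape(-1,3)*1000
m=(P[:,2]>55)&(P[:,2]<62)&(abs(P[:,0]-516)<35)&(abs(P[:,1]+197)<35); print("collar rim",m.sum(),rect(P[m]/1000) if m.sum()>5 else None)
```

```text
{'clock': 72.9, 'tool_pos': [0.5164, -0.1938, 0.2325], 'wrist_force': [-0.1544, 0.2549, -1.3963], 'wrist_torque': [0.0218, -0.0332, -0.0322]}
scene stylus 0.47 ([524.7, -191.8], [17.0, 5.2], 70.0) [0.001 0.257]
wrist stylus 0.74 ([515.2, -193.3], [18.9, 17.8], -1.1) [0.195 0.259]
wrist button_top 0.61 ([518.5, -197.9], [21.4, 19.2], 37.5) [0.039 0.052]
scene button_top 0.48 ([491.3, -378.3], [271.2, 259.8], -54.9) [-0.     0.007]
scene button_top 0.45 ([635.3, -126.9], [33.3, 23.5], 11.9) [0.047 0.059]
collar rim 1402 ([517.0, -199.2], [46.4, 46.0], 9.0)
```

Emit:
move_arm:
  targets:
    - {"x":0.002,"y":-0.012,"z":-0.15,"roll":0,"hand":-1}
    - {"x":0.002,"y":-0.012,"z":-0.28,"roll":0,"hand":-1}
    - {"x":0.002,"y":-0.012,"z":-0.3,"roll":0,"hand":-1}
    - {"x":0.002,"y":-0.012,"z":-0.3,"roll":0,"hand":-1}
    - {"x":0.002,"y":-0.012,"z":-0.3,"roll":0,"hand":-1}

```text
clock: 73.7
tool_pos: [0.5178, -0.1993, 0.1601]
ee_rot: [3.14, -0.0, 0.004]
wrist_force: [0.1, -0.3, -0.4]
grip_width: 0.192
grip_force: 30.0
```

Emit:
move_arm:
  targets:
    - {"x":-0.002,"y":0.005,"z":-0.03,"roll":0,"hand":-1}
    - {"x":-0.002,"y":0.005,"z":-0.06,"roll":0,"hand":-1}
    - {"x":-0.002,"y":0.005,"z":-0.08,"roll":0,"hand":-1}
    - {"x":-0.002,"y":0.005,"z":-0.09,"roll":0,"hand":-1}
    - {"x":-0.002,"y":0.005,"z":-0.1,"roll":0,"hand":-1}
    - {"x":-0.002,"y":0.005,"z":-0.1,"roll":0,"hand":-1}

```text
clock: 74.3
tool_pos: [0.5164, -0.1975, 0.1336]
ee_rot: [-3.142, 0.0, -0.0]
wrist_force: [-0.5, 0.4, 2.8]
grip_width: 0.199
grip_force: 30.0
```

Emit:
move_arm:
  targets:
    - {"x":0,"y":0,"z":-0.012,"roll":0,"hand":-1}
    - {"x":0,"y":0,"z":-0.02,"roll":0,"hand":-1}
    - {"x":0,"y":0,"z":-0.024,"roll":0,"hand":-1}
    - {"x":0,"y":0,"z":-0.024,"roll":0,"hand":-1}

```text
clock: 74.7
tool_pos: [0.5192, -0.1978, 0.1324]
ee_rot: [3.14, -0.0, 0.01]
wrist_force: [-3.2, 5.5, 24.8]
grip_width: 0.193
grip_force: 30.0
```

Emit:
move_arm:
  targets:
    - {"x":0,"y":0,"z":0.004,"roll":0,"hand":-1}
    - {"x":0,"y":0,"z":0.004,"roll":0,"hand":-1}
    - {"x":0,"y":0,"z":0.004,"roll":0,"hand":-1}
    - {"x":0,"y":0,"z":0.004,"roll":0,"hand":-1}
    - {"x":0,"y":0,"z":0.004,"roll":0,"hand":-1}
    - {"x":0,"y":0,"z":0.004,"roll":0,"hand":-1}
    - {"x":0,"y":0,"z":0.004,"roll":0,"hand":-1}
    - {"x":0,"y":0,"z":0.004,"roll":0,"hand":-1}

```text
clock: 75.5
tool_pos: [0.519, -0.1978, 0.1325]
ee_rot: [3.14, -0.0, 0.01]
wrist_force: [-1.6, 5.3, 19.9]
grip_width: 0.194
grip_force: 30.0
```

Emit:
move_arm:
  targets:
    - {"x":0,"y":0,"z":0.05,"roll":0,"hand":-1}
    - {"x":0,"y":0,"z":0.15,"roll":0,"hand":-1}
    - {"x":0,"y":0,"z":0.3,"roll":0,"hand":-1}
    - {"x":0,"y":0,"z":0.4,"roll":0,"hand":-1}
    - {"x":0,"y":0,"z":0.4,"roll":0,"hand":-1}

```text
clock: 76.0
tool_pos: [0.5183, -0.1989, 0.2323]
ee_rot: [3.137, -0.0, 0.01]
wrist_force: [-0.3, -1.2, -0.7]
grip_width: 0.194
grip_force: 30.0
```

Emit:
move_arm:
  targets:
    - {"x":0.1,"y":1,"z":0,"roll":0,"hand":-1}
    - {"x":0.1,"y":1,"z":0,"roll":0,"hand":-1}
    - {"x":0.1,"y":1,"z":0,"roll":0,"hand":-1}
    - {"x":0.1,"y":1,"z":0,"roll":0,"hand":-1}
    - {"x":0.1,"y":1,"z":0,"roll":0,"hand":-1}
    - {"x":0.1,"y":1,"z":0,"roll":0,"hand":-1}

```text
clock: 76.6
tool_pos: [0.5401, 0.0579, 0.2261]
ee_rot: [-3.139, -0.01, 0.004]
wrist_force: [0.1, -0.7, -1.4]
grip_width: 0.194
grip_force: 30.0
```

Emit:
move_arm:
  targets:
    - {"x":0.048,"y":1,"z":0,"roll":0,"hand":-1}
    - {"x":0.048,"y":1,"z":0,"roll":0,"hand":-1}
    - {"x":0.048,"y":1,"z":0,"roll":0,"hand":-1}
    - {"x":0.048,"y":1,"z":0,"roll":0,"hand":-1}
    - {"x":0.048,"y":1,"z":0,"roll":0,"hand":-1}
    - {"x":0.048,"y":1,"z":0,"roll":0,"hand":-1}

```text
clock: 77.2
tool_pos: [0.5519, 0.3069, 0.2256]
ee_rot: [-3.141, -0.008, 0.004]
wrist_force: [-0.1, -0.8, -0.6]
grip_width: 0.194
grip_force: 30.0
```

Emit:
move_arm:
  targets:
    - {"x":0,"y":0.3,"z":0,"roll":0,"hand":-1}
    - {"x":0,"y":0.3,"z":0,"roll":0,"hand":-1}
    - {"x":0,"y":0.3,"z":0,"roll":0,"hand":-1}
    - {"x":0,"y":0.3,"z":0,"roll":0,"hand":-1}
    - {"x":0,"y":0.3,"z":0,"roll":0,"hand":-1}

```text
clock: 77.7
tool_pos: [0.5536, 0.3757, 0.2273]
ee_rot: [3.14, -0.003, -0.002]
wrist_force: [0.2, -0.0, -0.7]
grip_width: 0.19
grip_force: 30.0
```

Emit:
move_arm:
  targets:
    - {"x":-0.001,"y":0.003,"z":-0.18,"roll":0,"hand":-1}
    - {"x":-0.001,"y":0.003,"z":-0.3,"roll":0,"hand":-1}
    - {"x":-0.001,"y":0.003,"z":-0.38,"roll":0,"hand":-1}
    - {"x":-0.001,"y":0.003,"z":-0.44,"roll":0,"hand":-1}
    - {"x":-0.001,"y":0.003,"z":-0.49,"roll":0,"hand":-1}
    - {"x":-0.001,"y":0.003,"z":-0.515,"roll":0,"hand":-1}
    - {"x":-0.001,"y":0.003,"z":-0.526,"roll":0,"hand":-1}
    - {"x":-0.001,"y":0.003,"z":-0.526,"roll":0,"hand":-1}

```text
clock: 78.5
tool_pos: [0.5534, 0.3784, 0.0971]
ee_rot: [-3.141, 0.0, -0.001]
wrist_force: [0.3, -0.5, -0.5]
grip_width: 0.193
grip_force: 30.0
```

Run:
```python
from h import *
st()
```

```text
{'clock': 78.5, 'tool_pos': [0.5534, 0.3784, 0.0971], 'wrist_force': [0.2773, -0.5229, -0.5109], 'wrist_torque': [0.0395, -0.0197, -0.05]}
```

Lower 2 mm, release, retreat, then a final check.

Emit:
move_arm:
  targets:
    - {"x":0,"y":0,"z":-0.008,"roll":0,"hand":-1}
    - {"x":0,"y":0,"z":-0.008,"roll":0,"hand":-1}
    - {"x":0,"y":0,"z":-0.008,"roll":0,"hand":-0.2}
    - {"x":0,"y":0,"z":-0.008,"roll":0,"hand":-0.2}
    - {"x":0,"y":0,"z":-0.008,"roll":0,"hand":-0.2}
    - {"x":0,"y":0,"z":0.15,"roll":0,"hand":-0.2}
    - {"x":0,"y":0,"z":0.35,"roll":0,"hand":-0.2}
    - {"x":0,"y":0,"z":0.55,"roll":0,"hand":-0.2}

```text
clock: 79.3
tool_pos: [0.5524, 0.378, 0.2352]
ee_rot: [3.141, -0.0, -0.002]
wrist_force: [1.2, 1.4, -0.1]
grip_width: 0.403
grip_force: 0.0
```

Emit:
move_arm:
  targets:
    - {"x":-0.4,"y":-0.4,"z":0.1,"roll":0,"hand":0}
    - {"x":-0.4,"y":-0.4,"z":0.1,"roll":0,"hand":0}
    - {"x":-0.4,"y":-0.4,"z":0.1,"roll":0,"hand":0}
    - {"x":-0.4,"y":-0.4,"z":0.1,"roll":0,"hand":0}
    - {"x":-0.4,"y":-0.4,"z":0.1,"roll":0,"hand":0}

```text
clock: 79.8
tool_pos: [0.453, 0.2781, 0.2597]
ee_rot: [-3.141, 0.001, -0.002]
wrist_force: [0.4, 0.3, -0.1]
grip_width: 0.497
grip_force: 0.0
```

Run:
```python
from h import *
st(); p,d=snap("scene"); t,_=snap("top")
cv2.imwrite("pics/f13.png",p[:,:,::-1])
for cam in ["scene","top"]:
    for l in ["stylus","scoop","tape","spray"]:
        for c,e,q,m in segs(cam,l)[:1]:
            z=np.percentile(q[:,2],[2,98]); k=q[q[:,2]>z[1]-.008]; print(cam,l,round(c,2),rect(k),z.round(3))
slugs(("top",))
```

```text
{'clock': 79.8, 'tool_pos': [0.453, 0.2781, 0.2597], 'wrist_force': [0.3862, 0.3432, -0.132], 'wrist_torque': [0.0162, 0.0393, 0.0319]}
scene stylus 0.65 ([551.7, 379.9], [19.3, 15.7], 2.2) [0.058 0.122]
scene scoop 0.56 ([418.6, -384.0], [94.3, 22.3], -1.5) [0.001 0.077]
scene tape 0.74 ([403.0, 12.2], [53.4, 48.7], 36.4) [0.003 0.027]
scene spray 0.56 ([787.8, -9.4], [49.2, 46.7], 65.3) [0.007 0.152]
top stylus 0.5 ([628.3, -153.7], [150.7, 150.7], -81.0) [0.002 0.103]
top tape 0.82 ([399.9, 15.9], [49.4, 49.3], 43.2) [0.002 0.031]
top spray 0.67 ([784.7, -7.5], [48.0, 46.9], 25.3) [0.013 0.154]
top 0.56 hand [ 219. -377. -198.] world [672. -98.  61.]
top 0.54 hand [ 190. -481. -199.] world [ 643. -202.   60.]
top 0.51 hand [ 177. -404. -198.] world [ 630. -125.   60.]
top 0.51 hand [ 102.   93. -165.] world [555. 372.  94.]
top 0.44 hand [ 177. -440. -198.] world [ 631. -161.   61.]
```

View pics/f13.png

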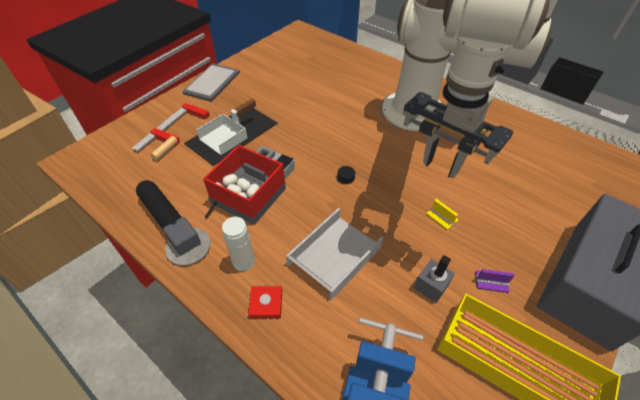

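The scene shows an empty tray at (335,255), a loaded tub at (243,182), the scoop on its mat at (225,130), and the stylus standing in its holder at (438,270). The roll and the can have not moved.

```bash
python3 -c "
from rig import manip
print(manip.close_job())"
```

```text
the job is handed in; nothing more can be done
None
```

The job is handed in: the coupon and all seven slugs are in the tub (two slugs spilled while pouring and were picked up by hand), the scoop is flat on its mat, the button was pressed fully and held about a second, the stylus is back in its holder, and the roll and can are where they were.

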